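Fit the return spring to the sloping lever board

TASK

Refit the lever's return spring: take the tension spring off its wooden rest, hook its bent end fully down through the hole near the top of the sloping board, then stretch the spring down the slope and put its eye over the headed post on the blue lever, so that it pulls the lever up against its upper stop. Let go of everything, and leave the red paint bottle, the black sanding block and the gourd where they stand.

Things in the scene. Friction and masses are not known exactly. Their poses are not given: they have to be found in the camera images.
- board: Wooden board 220 x 130 x 14 mm on a fixed stand (footprint 190 x 130 mm), sloping at 30 degrees, rising away from the robot. Origin at the centre of its upper face, 85 mm above the desk; x points up the slope, y across it, z out of the face. Two stop pins for the lever, 6 mm thick, 12 mm high, at x = -82 and -49, y = +34 mm.
- board_hole (a point): Centre of the mouth of the round 12 mm through hole with a steel rim near the top of the board, on its upper face (board x = 82 mm, y = 0), axes as the board; open space below the board.
- lever (a joint): Hinge of the blue lever about the board's normal (pivot at board x = -65.5, y = +55 mm), rad: 0 at the lower stop, 0.25 at the upper stop (towards the hole). It stays by light friction where it is left, and moves with well under 1 N at the post.
- post (a point): On the axis of the steel post on the lever's end, 13 mm above the board's face, where the fitted eye sits; z along the post, out of the board. Post 9 mm thick, its head 12 mm across and 3 mm thick, topping out 23 mm above the face; the lever is 14 mm wide and 8 mm high above the face. 154 mm from the hole at the lower stop, 141 mm at the upper.
- hook_grip (a point): Centre of the orange grip block (24 long x 12 wide x 26 mm high) at the hook end of the steel tension spring (90 g). Axes: x along the spring towards the hook, y across, z up as it lies on its rest (opposite to the hook's leg). The rest is a rail 22 mm wide whose top is 36 mm above the desk, on a base 110 x 70 x 10 mm. The spring's axis runs through this point, 13 mm above the blocks' undersides.
- hook_tip (a point): Centre of the hook's end: 21 mm along x from hook_grip and 31.5 mm below it. The 5 mm thick shank leaves the block along x and bends down 24 mm from its centre into the leg, straight to 25 mm below the axis, then bent back 3 mm towards the spring. With the block flat on the board the tip is 18.5 mm below the board's face.
- eye_grip (a point): Centre of the other orange grip block (24 x 12 x 26 mm) at the eye end, 66 mm behind hook_grip when unstretched; same axes. The spring can be stretched by 50 mm: pull 2.2 N to begin with, then 0.15 N per mm (about 7 N at 30 mm). It stays straight: it does not bend, so when its eye end is raised the whole spring pivots about the hook.
- eye (a point): Centre of the eye, a flat steel ring of 19 mm inner and 29 mm outer diameter, 5 mm thick, 32 mm beyond eye_grip along -x; its axis is the spring's z. From the hook's leg to the eye's centre: 122 mm unstretched.
- paint_0_mid (a point): Bystander, loose: red paint bottle with a black cap, 38 mm thick, 105 mm high; its centre.
- sanding_block_mid (a point): Bystander, loose: black sanding block 64 x 98 x 24 mm; its centre.
- mini_gourd_1_mid (a point): Bystander, loose: small round brown gourd, 61 mm wide, 48 mm high; its centre.

How it is judged:
By the outcome, as a careful person would: the job done as asked, in the order asked, and still so for the second after the job is handed in, with the robot touching nothing.
It also fails if it takes over 46 s, if anything falls off the work surface, if the arm or the gripper's body presses on something with over 40 N, if the wrist force passes 120 N, or if a joint passes its speed limit or range.

ROBOT

A 7-joint arm with a two-finger parallel gripper is mounted at the origin on the work surface; the furniture and walls round the work are solid. World frame = base frame: x ahead of the robot, y to its left, z up, the work surface at z = 0. Lengths are in m, angles in rad, forces in N, time in s.
With the tool pointing down it reaches from about 0.425 to 0.95 m from the base axis. Payload 4.7 kg.
Tool frame: the origin (TCP) lies between the finger pads; the fingertips stand 11 mm ahead of it and the grasp point (between the pads) lies 8 mm behind it; z points along the fingers, y is the direction in which the jaws open and shut (so a half turn about z gives the same grasp; the last joint's range is limited). The gripper opens to 87 mm and grips with 3 to 60 N. Pads are 19 mm wide; open, the fingers measure 117 mm over their backs; the gripper's body (75 mm by 190 mm) begins 51 mm behind the grasp point.
Start: joints at [-1.136, 0.469, -0.049, 1.532, 0.024, 1.141, -0.082], TCP at [0.302, 0.604, 0.194] pointing down, gripper open.
Joint ranges: [-2.59, 2.59], [-0.33, 1.99], [-1.39, 1.29], [0.1, 2.45], [-1.04, 4.18], [0.21, 1.99], [-2.66, 2.66]. Speed limits (rad/s): [2.57, 2.57, 3.14, 3.14, 3.14, 3.14, 3.14].

INTERFACE

Orientations are given as [roll, pitch, yaw] about the fixed x, y, z axes, in that order (R = Rz(yaw) Ry(pitch) Rx(roll)).
In Python, from station import * gives the robot as it stands.
- The arm moves only by the tool play_rows, never from a script. Its argument "increments" is a list of rows, each a list of 3 entries, a list of its own where there are three numbers: the shift along the tool's x, y, z in cm, then the turn, a rotation vector about the tool's x, y, z in degrees, then the opening, from 0 (shut) to 1 (fully open). A call has 1 to 8 rows; each row shifts and turns the commanded pose from where the row before left it, along the tool's axes as they then stand; what a row does not reach is not made up. A row lasts 1/8 s, in which the tool goes at most 62.5 mm and 10.7 degrees, less where a joint would pass 70% of its speed; a pose out of reach is approached as far as the arm can. A call with a gripper value outside its range is refused whole. The fingers move at their own pace and stop on an object; the grip force is fixed at half the most. Time passes only in rows, so rows that do not move let the fingers close. It gives the time, the measured TCP pose, the force and the opening at its end, in the units of the state.
- sense(): the state, without advancing time (a new reading comes with each control period).
- capture(name): name is "scene" or "top"; returns the picture (480x640x3 uint8, red, green, blue); there is no depth.
- camera_params(name): a dict with "camera_matrix" (3x3 intrinsics, pixels), "distortion" ([k1, k2, p1, p2, k3] as OpenCV has them; the pictures are not rectified), "rvec" (rotation vector, rad) and "tvec" (3), from world to camera coordinates, as OpenCV has them. Camera axes: x right, y down, z forward; pixel columns grow to the right and rows downward; lengths in m; the calibration is good to about 2 mm. A picture is of the moment at which its call begins. camera_params takes no time and is no camera call.
- hand_in(): hands the job in, once; it reports no verdict.
The state is a dict: "time_s": time; "joint_positions": joint angles; "qd": joint speeds; "joint_efforts": joint torques, N m; "tool_pos": TCP position; "tool_rot": TCP orientation; "wrist_force": force on the tool from outside, world axes, zero at the start; "moment": the same for the moment, N m; "width": opening from 0.0 (shut) to 1.0 (fully open).
Only numpy, scipy, OpenCV 4.12 (cv2) and the standard library are available. Lean on these libraries where they do the work, as an engineer would, in place of code of your own. Each camera call takes 0.05 s, during which the arm holds its last target.

## Working session

There is one attempt and no reset: what is moved stays moved. The work goes in short steps, Python scripts to look and compute and a tool call to move; the robot and the scene stay as the last step left them, time stands still between calls to the robot, and variables do not carry over. Pictures are saved under pics/ and viewed, and the job is handed in when it is done.

Besides the shell and the picture viewer there is one more tool, called after "Emit:" by a JSON object that holds its "api" and its "payload", one argument or row to a line. play_rows: Moves the arm, as the interface text tells. Its arguments: {"type":"object","properties":{"increments":{"type":"array"}},"required":["increments"]}

```bash
ls; mkdir -p pics; python3 - <<'E'
from station import *
import cv2,numpy as np
for n in ["scene","top"]:
    im=capture(n); cv2.imwrite(f"pics/{n}0.png",im[:,:,::-1]); 
    p=camera_params(n); R=cv2.Rodrigues(np.array(p["rvec"]))[0]; print(n,np.round(p["camera_matrix"],1).tolist(),p["distortion"],(-R.T@np.array(p["tvec"])).round(3), R.round(2).tolist())
print(sense())
E
```

```text
pics
scene [[603.2, 0.0, 315.3], [0.0, 603.2, 234.7], [0.0, 0.0, 1.0]] [-0.00705927  0.          0.          0.          0.        ] [-0.011 -0.161  0.747] [[0.46, -0.89, 0.02], [-0.63, -0.34, -0.69], [0.62, 0.31, -0.72]]
top [[561.8, 0.0, 322.4], [0.0, 561.8, 238.8], [0.0, 0.0, 1.0]] [0.04933008 0.         0.         0.         0.        ] [0.38  0.119 1.134] [[-0.02, -1.0, -0.02], [-0.99, 0.02, -0.16], [0.16, 0.01, -0.99]]
{'time_s': 0.1, 'joint_positions': array([-1.13590251,  0.46935835, -0.04858733,  1.53353543,  0.02412451,
        1.14097908, -0.08231362]), 'qd': array([-0.00116365, -0.00087628,  0.00095221, -0.00412206,  0.00126684,
        0.00205378, -0.00087131]), 'joint_efforts': array([-4.64062159e-04, -5.09173286e+01, -8.15847446e-02, -2.36831868e+01,
       -6.14980934e-02,  3.43991874e-02,  7.35899994e-05]), 'tool_pos': array([0.3017057 , 0.603193  , 0.19352255]), 'tool_rot': array([-3.13990081e+00,  8.22986600e-05,  2.67781688e+00]), 'wrist_force': array([ 0.00612387, -0.55916489, -0.09164847]), 'moment': array([ 0.06284527,  0.0178133 , -0.00789626]), 'width': 0.9975428410316189}
```

View pics/scene0.png

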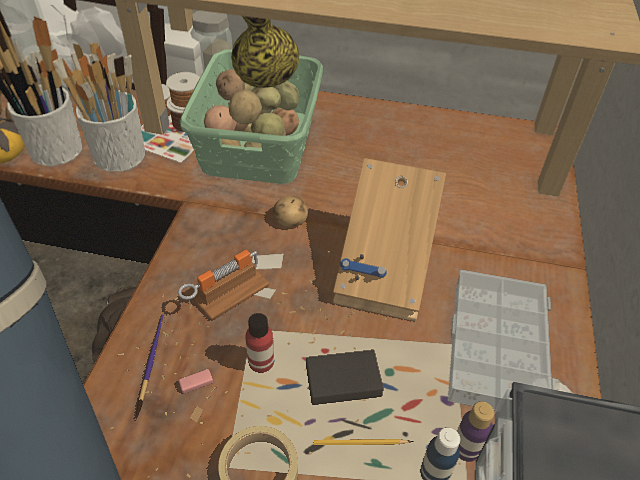

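View pics/top0.png

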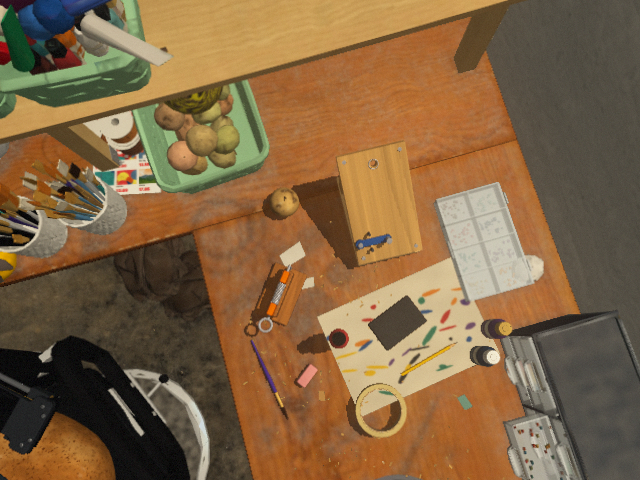

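The scene view shows the spring rest at about (230,280), the board at (390,240), the lever at (363,268) and the hole at (401,182). In the top view these are at (280,290), (380,205), (373,242) and (374,163). I'll zoom in next.

```bash
cat > h.py <<'E'
import cv2,numpy as np
from station import *
from scipy.spatial.transform import Rotation as Ro
def cam(n):
    p=camera_params(n); return np.array(p["camera_matrix"]),np.array(p["distortion"]),np.array(p["rvec"],float),np.array(p["tvec"],float)
def proj(n,X):
    K,d,r,t=cam(n); return cv2.projectPoints(np.atleast_2d(np.array(X,float)),r,t,K,d)[0].reshape(-1,2)
def ray(n,uv):
    K,d,r,t=cam(n); u=cv2.undistortPoints(np.array([[uv]],float),K,d)[0,0]; R=cv2.Rodrigues(r)[0]
    v=R.T@np.array([u[0],u[1],1]); return (-R.T@t.ravel()),v/np.linalg.norm(v)
def onz(n,uv,z):
    o,v=ray(n,uv); return o+v*(z-o[2])/v[2]
def tri(a,b):
    (o1,v1),(o2,v2)=ray("scene",a),ray("top",b)
    s=np.linalg.lstsq(np.c_[v1,-v2],o2-o1,rcond=None)[0]; p,q=o1+s[0]*v1,o2+s[1]*v2
    return (p+q)/2,np.linalg.norm(p-q)
E
python3 - <<'E'
import cv2
a=cv2.imread("pics/scene0.png");b=cv2.imread("pics/top0.png")
def c(im,x,y,w,h,k,n): cv2.imwrite("pics/"+n,cv2.resize(im[y:y+h,x:x+w],None,fx=k,fy=k,interpolation=cv2.INTER_CUBIC))
c(a,150,150,310,180,2.5,"sz.png")
c(b,240,130,190,210,2.8,"tz.png")
c(a,160,235,130,95,6,"sz2.png")
c(b,240,250,80,90,6,"tz2.png")
E
```

```text
(no output)
```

View pics/sz.png

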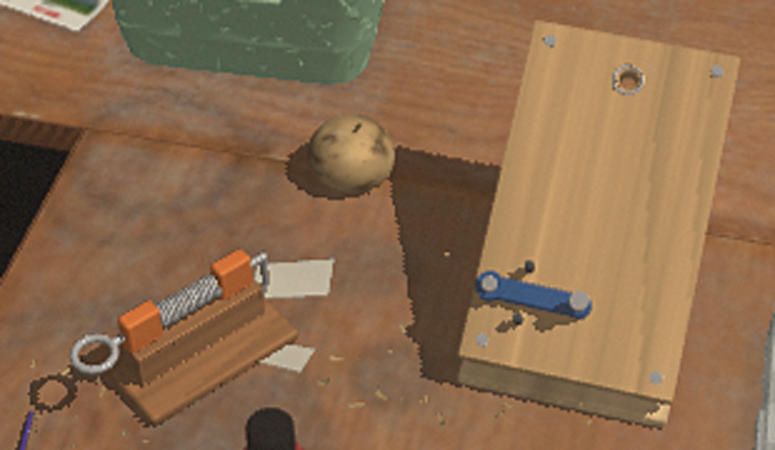

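View pics/tz.png

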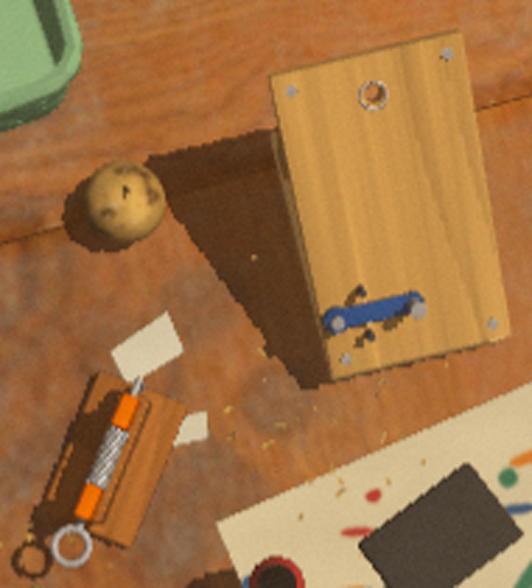

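View pics/sz2.png

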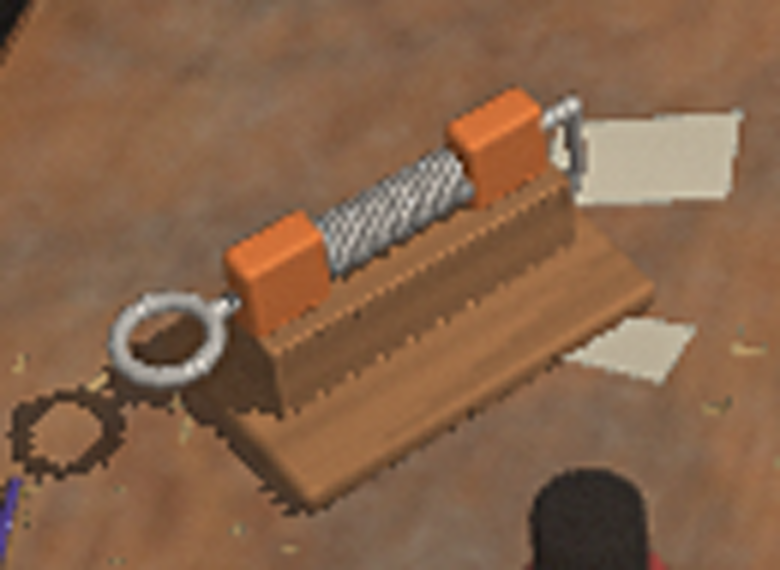

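View pics/tz2.png

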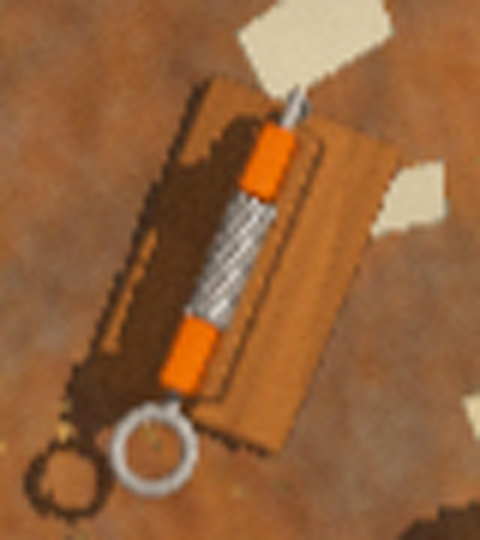

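```bash
cat >> h.py <<'E'
def Rb(yaw): return Ro.from_euler('zy',[yaw,-np.pi/6]).as_matrix()
E
cat > m.py <<'E'
from h import *
from scipy.optimize import least_squares
S=lambda x,y:((x+.5)/2.5-.5+150,(y+.5)/2.5-.5+150)
T=lambda x,y:((x+.5)/2.8-.5+240,(y+.5)/2.8-.5+130)
S2=lambda x,y:((x+.5)/6-.5+160,(y+.5)/6-.5+235)
T2=lambda x,y:((x+.5)/6-.5+240,(y+.5)/6-.5+250)
B=np.array([[82,0,0],[110,65,0],[110,-65,0],[-110,-65,0],[-110,65,0]])/1e3
s=np.array([S(628,79),S(537,20),S(740,56),S(670,401),S(460,357)])
t=np.array([T(374,95),T(270,74),T(462,31),T(510,333),T(331,381)])
w=np.array([2,1,1,1,1])[:,None]
def f(p,full=False):
    X=B@Rb(p[2]).T+[p[0],p[1],.085]
    return np.r_[((proj("scene",X)-s)*w).ravel(),((proj("top",X)-t)*w).ravel()]
r=least_squares(f,[.55,.05,.2],x_scale=[.01,.01,.1]); print("board",r.x.round(4),r.fun.round(1).reshape(-1,2).tolist())
print("hole tri",tri(s[0],t[0]),"fit",B[0]@Rb(r.x[2]).T+[r.x[0],r.x[1],.085])
R=Rb(r.x[2]);o=np.r_[r.x[:2],.085]
P,e=tri(S(579,301),T(418,311));print("post head",P,e,"board fr",(P-o)@R*1e3)
P,e=tri(S(488,284),T(337,323));print("pivot",e,"board fr",(P-o)@R*1e3)
for n,a,b in [("eye",S2(167,338),T2(155,449)),("hb",S2(497,122),T2(269,161)),("eb",S2(277,248),T2(193,355)),("hookbend",S2(570,106),T2(298,100))]:
    print(n,*tri(a,b), onz("top",b,.049 if n in("eye","hookbend") else .062).round(4),onz("scene",a,.049 if n in("eye","hookbend") else .062).round(4))
E
python3 m.py
```

```text
board [0.6195 0.0233 0.1874] [[0.3, 0.9], [0.1, 2.0], [0.4, -0.9], [0.5, -0.6], [-0.4, -0.4], [-1.1, -0.4], [-0.7, -0.1], [0.4, 0.6], [0.8, 2.2], [-0.3, -2.5]]
hole tri (array([0.68799921, 0.03810786, 0.12748829]), np.float64(0.0008118013989435643)) fit [0.68927605 0.03855719 0.12528226]
post head [0.55190453 0.0078125  0.07148375] 8.986070109877411e-05 board fr [-67.04049842  -3.03253391  22.09487996]
pivot 0.001069817320477181 board fr [-66.22607055  53.19725305  17.80107778]
eye [0.3975936  0.24684114 0.05115267] 0.0010088349870478032 [0.3979 0.2467 0.049 ] [0.3986 0.2485 0.049 ]
hb [0.48798297 0.20905014 0.06110557] 8.742940264954754e-06 [0.4879 0.209  0.062 ] [0.4873 0.2086 0.062 ]
eb [0.4266747  0.2334377  0.06217479] 0.0005627412163687821 [0.4269 0.2332 0.062 ] [0.4266 0.2338 0.062 ]
hookbend [0.50847773 0.20044463 0.05174364] 0.00015219836149324583 [0.5088 0.2006 0.049 ] [0.5105 0.2019 0.049 ]
```

```bash
cat >> h.py <<'E'
BO=np.array([.6190,.0233,.085]); BYAW=.1874; RB=Rb(BYAW)
def b2w(p): return BO+RB@(np.array(p)/1e3)
def w2b(p): return (np.array(p)-BO)@RB*1e3
def Rtool(yaw,tilt=0):  # tool x horizontal-ish pointing opposite to dir yaw; tilt: raise of spring x axis (rad)
    A=Ro.from_euler('zy',[yaw,-tilt]).as_matrix()   # spring frame
    return np.c_[-A[:,0],A[:,1],-A[:,2]]
def cur():
    s=sense(); return s["tool_pos"],Ro.from_euler('xyz',s["tool_rot"]).as_matrix()
def plan(wps,start=None,step=.055,ang=9.5):
    p,R=start or cur()
    for q,Q in wps:
        rv=Ro.from_matrix(R.T@Q).as_rotvec(); n=max(1,int(np.ceil(max(np.linalg.norm(q-p)/step,np.degrees(np.linalg.norm(rv))/ang))))
        print("--",n)
        d=(q-p)/n
        for i in range(n):
            print((R.T@d*100).round(2).tolist(),np.degrees(rv/n).round(2).tolist())
            R=R@Ro.from_rotvec(rv/n).as_matrix()
        p,R=q,Q
E
python3 - <<'E'
from h import *
R=Rtool(np.radians(-22.5))
print(onz("top",(338,338),.1),onz("top",(284,203),.03),onz("scene",(110,165),0), tri((112,45),(100,165)))
plan([(np.array([.30,.50,.24]),cur()[1]),(np.array([.36,.30,.22]),R),(np.array([.488,.2088,.12]),R),(np.array([.488,.2088,.050]),R)])
E
```

```text
[0.37075039 0.1090961  0.1       ] [0.63953846 0.21188927 0.03      ] [0.60814578 0.58785548 0.        ] (array([0.63892298, 0.50555243, 0.2588126 ]), np.float64(0.04428538782738462))
-- 3
[-1.49, -3.1, -1.54] [0.0, 0.0, 0.0]
[-1.49, -3.1, -1.54] [0.0, 0.0, 0.0]
[-1.49, -3.1, -1.54] [0.0, 0.0, 0.0]
-- 4
[-3.58, -3.8, 0.51] [-0.02, 0.0, -1.02]
[-3.51, -3.86, 0.51] [-0.02, 0.0, -1.02]
[-3.44, -3.93, 0.5] [-0.02, 0.0, -1.02]
[-3.37, -3.99, 0.5] [-0.02, 0.0, -1.02]
-- 4
[-3.83, -0.88, 2.5] [0.0, 0.0, 0.0]
[-3.83, -0.88, 2.5] [0.0, 0.0, 0.0]
[-3.83, -0.88, 2.5] [0.0, 0.0, 0.0]
[-3.83, -0.88, 2.5] [0.0, 0.0, 0.0]
-- 2
[0.0, 0.0, 3.5] [0.0, 0.0, 0.0]
[0.0, 0.0, 3.5] [0.0, 0.0, 0.0]
```

Emit:
{"api": "play_rows", "payload": {
  "increments": [
    [[-1.5,-3.1,-1.5],[0,0,0],1],
    [[-1.5,-3.1,-1.5],[0,0,0],1],
    [[-1.5,-3.1,-1.5],[0,0,0],1],
    [[-3.6,-3.8,0.5],[0,0,-1],1],
    [[-3.5,-3.9,0.5],[0,0,-1],1],
    [[-3.4,-3.9,0.5],[0,0,-1],1],
    [[-3.4,-4.0,0.5],[0,0,-1],1]
  ]
}}

```text
time_s: 0.98
tool_pos: [0.3605, 0.2983, 0.2191]
tool_rot: [-3.141, -0.0, 2.748]
wrist_force: [0.9, 0.1, 0.2]
width: 1.002
```

Emit:
{"api": "play_rows", "payload": {
  "increments": [
    [[-3.8,-0.9,2.5],[0,0,0],0.8],
    [[-3.8,-0.9,2.5],[0,0,0],0.6],
    [[-3.8,-0.9,2.5],[0,0,0],0.5],
    [[-3.8,-0.9,2.5],[0,0,0],0.5],
    [[0,0,0],[0,0,0],0.5],
    [[0,0,0],[0,0,0],0.5]
  ]
}}

```text
time_s: 1.72
tool_pos: [0.4863, 0.2091, 0.1193]
tool_rot: [-3.142, -0.001, 2.748]
wrist_force: [-0.0, 1.1, -0.1]
width: 0.514
```

```bash
python3 - <<'E'
from h import *
im=capture("top"); cv2.imwrite("pics/t1.png",cv2.resize(im[180:400,180:420,::-1],None,fx=3,fy=2.7))
R=Rtool(np.radians(-22.5)); print(cur()[0],Ro.from_matrix(cur()[1].T@R).as_rotvec(True))
plan([(np.array([.488,.2088,.050]),R)],step=.03)
E
```

```text
[0.48627724 0.20970071 0.11977645] [ 0.04427985 -0.02459829  0.01608816]
-- 3
[-0.07, -0.01, 2.33] [0.01, -0.01, 0.01]
[-0.07, -0.01, 2.33] [0.01, -0.01, 0.01]
[-0.06, -0.01, 2.33] [0.01, -0.01, 0.01]
```

View pics/t1.png

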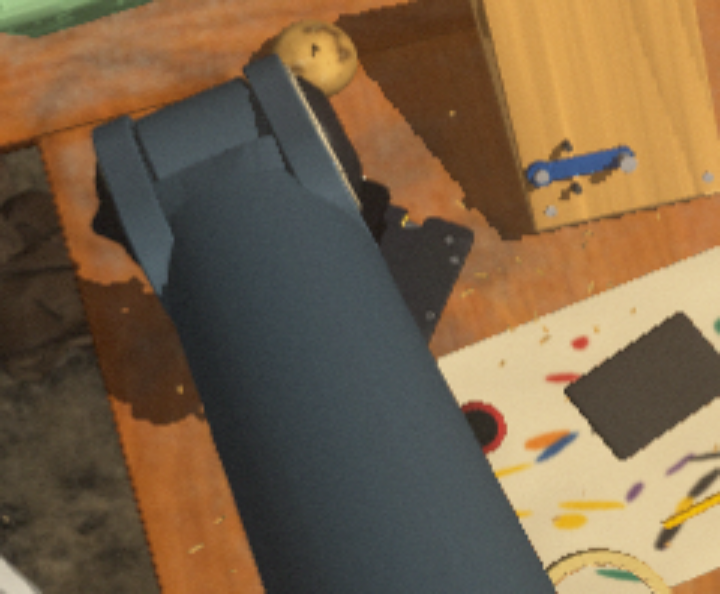

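The arm hides the rest from the top camera, but the bottle at (485,425) in this crop and the gourd at (315,60) are clear of it. I'll go down and check in the scene view.

Emit:
{"api": "play_rows", "payload": {
  "increments": [
    [[-0.1,0,2.3],[0,0,0],0.5],
    [[-0.1,0,2.3],[0,0,0],0.5],
    [[0,0,2.3],[0,0,0],0.5],
    [[0,0,0],[0,0,0],0.5]
  ]
}}

```text
time_s: 2.28
tool_pos: [0.487, 0.2086, 0.0499]
tool_rot: [-3.14, -0.002, 2.75]
wrist_force: [0.2, 0.6, 0.8]
width: 0.502
```

```bash
python3 - <<'E'
from h import *
im=capture("scene"); cv2.imwrite("pics/s1.png",cv2.resize(im[160:340,140:340,::-1],None,fx=3.3,fy=3.3))
print(sense()["tool_pos"],sense()["wrist_force"])
E
```

```text
[0.48814369 0.20887827 0.0509095 ] [-0.14427447  0.19387513 -0.24045085]
```

View pics/s1.png

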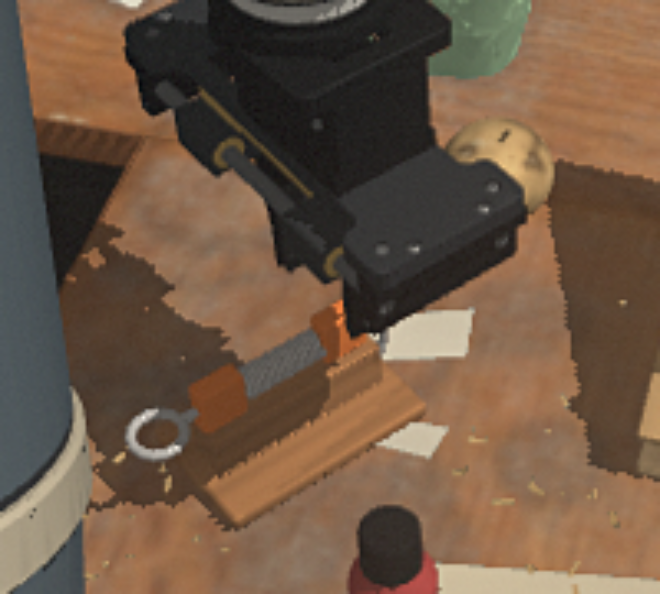

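The near finger sits beside the hook block at about (365,320) in this crop. I'll close and lift.

Emit:
{"api": "play_rows", "payload": {
  "increments": [
    [[0,0,0],[0,0,0],0.1],
    [[0,0,0],[0,0,0],0.0],
    [[0,0,0],[0,0,0],0.0],
    [[0,0,0],[0,0,0],0.0],
    [[0,0,0],[0,0,0],0.0]
  ]
}}

```text
time_s: 2.95
tool_pos: [0.4888, 0.2078, 0.0505]
tool_rot: [3.141, -0.0, 2.748]
wrist_force: [0.0, 0.5, -0.4]
width: 0.045
```

Emit:
{"api": "play_rows", "payload": {
  "increments": [
    [[0,0,-1],[0,0,0],0.0],
    [[0,0,-3],[0,0,0],0.0],
    [[0,0,-4],[0,0,0],0.0],
    [[0,0,-4],[0,0,0],0.0],
    [[0,0,-3],[0,0,0],0.0],
    [[0,0,0],[0,0,0],0.0]
  ]
}}

```text
time_s: 3.7
tool_pos: [0.4905, 0.2085, 0.2036]
tool_rot: [3.137, 0.004, 2.747]
wrist_force: [0.4, -0.2, 0.5]
width: 0.002
```

```bash
python3 - <<'E'
from h import *
im=capture("scene"); cv2.imwrite("pics/s2.png",cv2.resize(im[80:340,100:440,::-1],None,fx=2.3,fy=2.3))
print(sense()["tool_pos"],sense()["wrist_force"],sense()["width"])
E
```

```text
[0.48923431 0.20800617 0.20169768] [-0.76529156 -0.60515677 -0.94723941] 0.005445890313162314
```

View pics/s2.png

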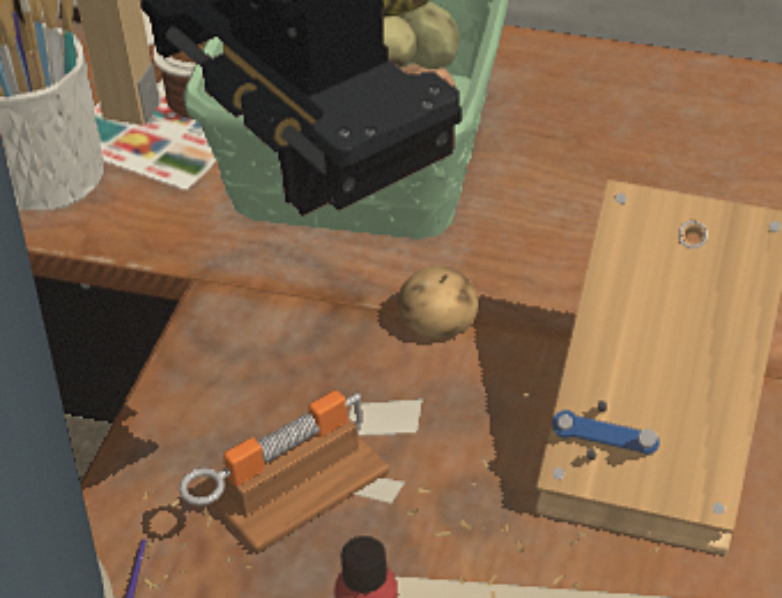

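```bash
python3 - <<'E'
from h import *
R=Rtool(np.radians(-22.5)); p=np.array([.488,.2085,.0505])
for nm,q in [("tcp",[0,0,0]),("tip+",[0,.022,.011]),("tip-",[0,-.022,.011]),("back-",[0,-.037,.011]),("back+",[0,.037,.011])]:
    print(nm,((proj("scene",p+R@np.array(q))[0]-[140,160])*3.3).round())
p=np.array([.4895,.208,.202])
for nm,q in [("tip",[0,0,.011]),("tcp",[0,0,0]),("tip-",[0,-.015,.011])]:
    print(nm,((proj("scene",p+R@np.array(q))[0]-[100,80])*2.3).round())
E
```

```text
tcp [341. 329.]
tip+ [315. 317.]
tip- [370. 372.]
back- [389. 392.]
back+ [297. 299.]
tip [315. 255.]
tcp [314. 242.]
tip- [330. 269.]
```

```bash
python3 - <<'E'
import cv2
from h import *
im=cv2.imread("pics/s2.png"); cv2.imwrite("pics/s2b.png",cv2.resize(im[0:260,140:500],None,fx=2.2,fy=2.2))
im=capture("top"); cv2.imwrite("pics/t2.png",im[120:400,160:460,::-1])
E
```

```text
(no output)
```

View pics/s2b.png

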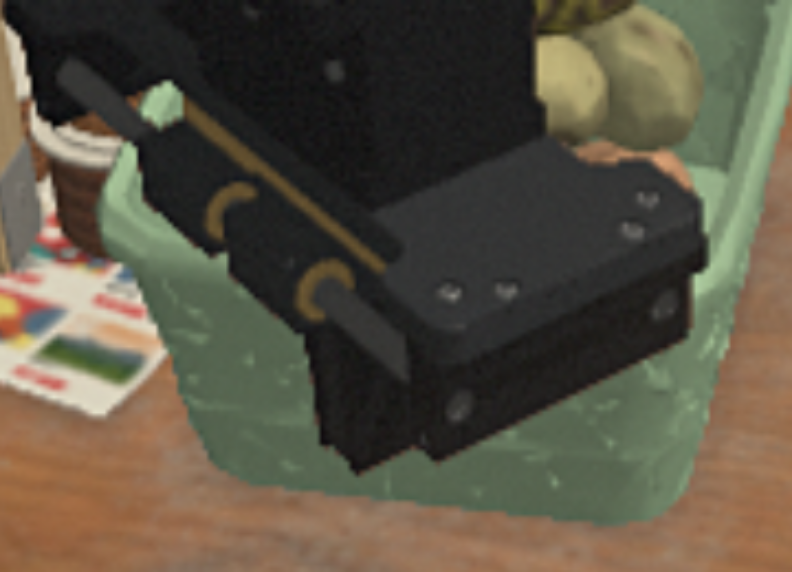

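```bash
python3 - <<'E'
from h import *
R=Rtool(np.radians(-22.5)); p=np.array([.4895,.208,.202])
im=cv2.imread("pics/s2b.png")
def pr(q):
    u=((proj("scene",p+R@np.array(q))[0]-[100,80])*2.3); return tuple(int(v) for v in ((u-[140,0])*2.2))
for sy in(-1,1):
  for sx in (-1,1):
    cv2.line(im,pr([.0375*sx,.095*sy,-.059]),pr([.0375*sx,.095*sy,-.12]),(0,255,0),1)
    cv2.line(im,pr([.0375*sx,.095*sy,-.059]),pr([.0375*sx,-.095*sy,-.059]),(0,255,0),1)
    cv2.line(im,pr([.0095*sx,.015*sy,.011]),pr([.0095*sx,.015*sy,-.059]),(0,0,255),1)
    cv2.line(im,pr([.0095*sx,.015*sy,.011]),pr([-.0095*sx,.015*sy,.011]),(0,0,255),1)
    cv2.line(im,pr([.0375*sx,.095*sy,-.059]),pr([-.0375*sx,.095*sy,-.059]),(0,255,0),1)
cv2.imwrite("pics/ov.png",im)
print(sense()["joint_positions"].round(3),sense()["tool_rot"])
E
```

```text
[-0.617  0.226  0.16   1.876 -0.042  1.043  0.738] [ 3.14151927e+00 -1.68100416e-04  2.74761152e+00]
```

View pics/ov.png

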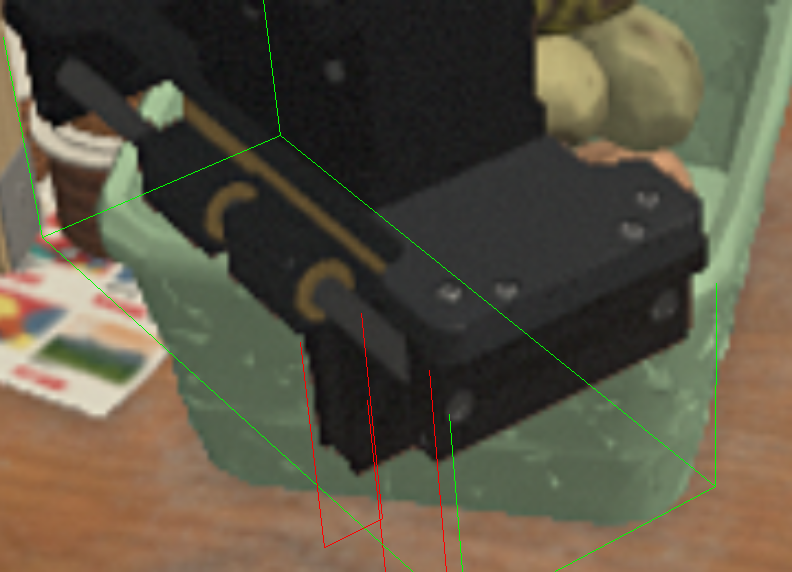

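View pics/t2.png

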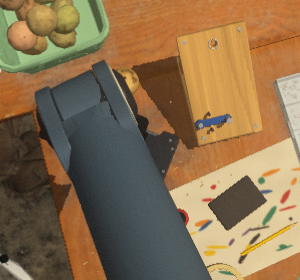

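```bash
python3 - <<'E'
import cv2
im=cv2.imread("pics/t2.png"); cv2.imwrite("pics/t2b.png",cv2.resize(im[80:200,80:200],None,fx=6,fy=5,interpolation=cv2.INTER_CUBIC))
E
```

```text
(no output)
```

View pics/t2b.png

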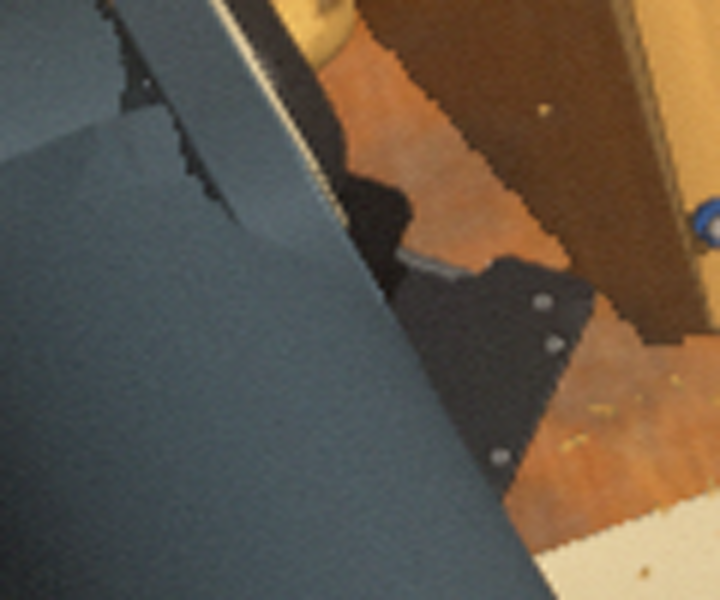

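```bash
python3 - <<'E'
from h import *
S=lambda x,y:((x/2.2+140)/2.3+100,(y/2.2)/2.3+80)
T=lambda x,y:(x/6+80+160,y/5+80+120)
R=Rtool(np.radians(-22.5)); p=np.array([.4895,.208,.202])
for a,b in [((648,198),(543,301)),((632,230),(555,344)),((506,291),(500,457)),((450,292),(500,457)),((700,205),(594,290))]:
    P,e=tri(S(*a),T(*b)); print(P,e,(P-p)@R*1e3)
E
```

```text
[0.48137937 0.11990722 0.34474586] 5.533713860305274e-06 [ -26.20916427  -84.49474778 -142.74586431]
[0.46915201 0.11722543 0.34474495] 0.00018569796293101733 [ -15.93883244  -91.65160934 -142.74495134]
[0.43759711 0.1306622  0.3440846 ] 0.00021065860085449475 [  18.35611915  -91.31318313 -142.08459656]
[0.43401882 0.13551415 0.34514429] 0.011775866740191163 [  23.51879111  -88.1999251  -143.14428755]
[0.48414131 0.10798091 0.34525936] 0.0003600310743418512 [ -33.32486789  -94.45626716 -143.25936409]
```

The reported TCP does not match the pictures. The gripper plate triangulates to the right place sideways, but it sits about 143 mm behind the claimed TCP. That puts the fingers roughly 35 mm higher than reported, so they closed above the block. I'll go lower in steps and check against pictures.

Emit:
{"api": "play_rows", "payload": {
  "increments": [
    [[0,0,4],[0,0,0],0.5],
    [[0,0,4],[0,0,0],0.5],
    [[0,0,4],[0,0,0],0.5],
    [[0,0,3],[0,0,0],0.5],
    [[0,0,2.4],[0,0,0],0.5],
    [[0,0,0],[0,0,0],0.5]
  ]
}}

```text
time_s: 4.55
tool_pos: [0.4862, 0.2065, 0.0238]
tool_rot: [-3.136, -0.004, 2.748]
wrist_force: [0.1, 0.1, 0.5]
width: 0.49
```

```bash
python3 - <<'E'
from h import *
im=capture("scene"); cv2.imwrite("pics/s3.png",cv2.resize(im[190:330,160:340,::-1],None,fx=4.2,fy=4.2,interpolation=cv2.INTER_CUBIC))
s=sense();print(s["tool_pos"],s["wrist_force"],s["width"])
E
```

```text
[0.48755135 0.20715625 0.02518936] [ 1.12344131  0.10884249 -0.08718165] 0.49535605549424705
```

View pics/s3.png

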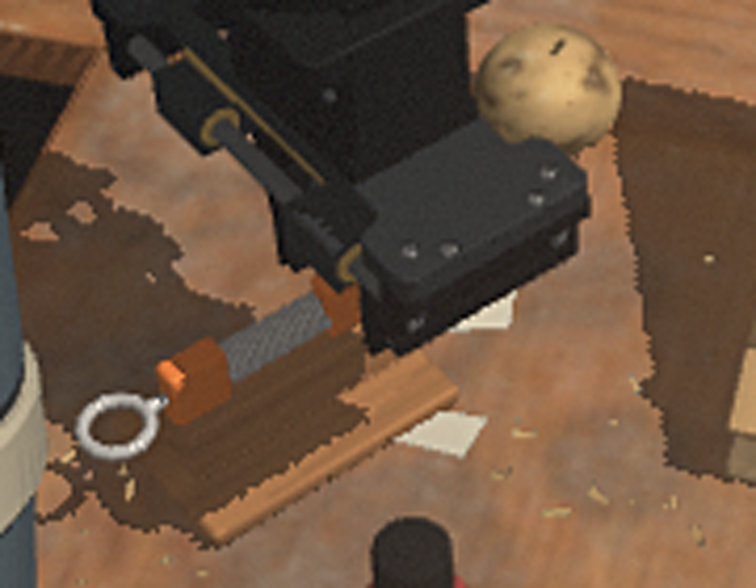

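```bash
python3 - <<'E'
from h import *
R=Rtool(np.radians(-22.5))
for d in (.03,.036,.042):
  p=np.array([.487,.207,.0245+d])
  for nm,q in [("in-",[.0095,-.0215,.011]),("out-",[.0095,-.0365,.011]),("out-b",[-.0095,-.0365,.011])]:
    print(d,nm,((proj("scene",p+R@np.array(q))[0]-[160,190])*4.2).round())
E
python3 - <<'E'
import cv2
im=cv2.imread("pics/s3.png"); c=cv2.resize(im[230:400,260:460],None,fx=3.5,fy=3.5); cv2.imwrite("pics/s3b.png",cv2.convertScaleAbs(c,alpha=2.2,beta=20))
E
```

```text
0.03 in- [366. 356.]
0.03 out- [390. 381.]
0.03 out-b [433. 355.]
0.036 in- [365. 345.]
0.036 out- [389. 370.]
0.036 out-b [432. 344.]
0.042 in- [364. 334.]
0.042 out- [388. 359.]
0.042 out-b [432. 333.]
```

View pics/s3b.png

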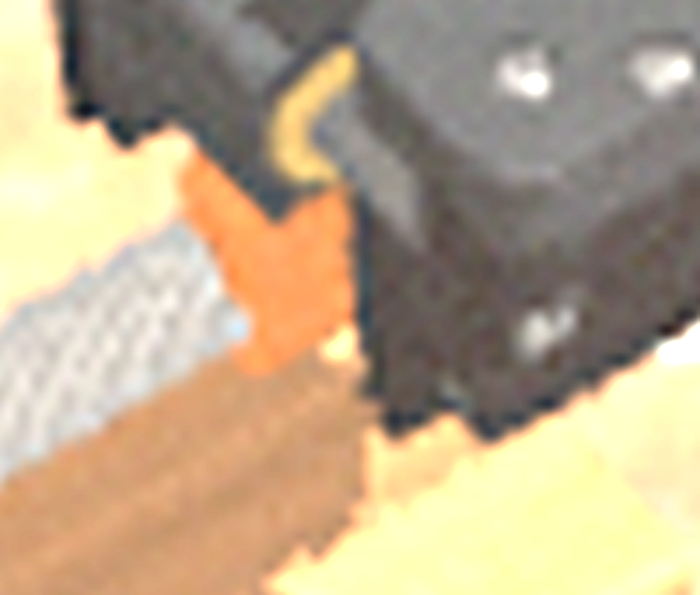

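The tip corner at crop (370,354) fits an offset of about 36 mm. I'll go 9 mm further down and grip.

Emit:
{"api": "play_rows", "payload": {
  "increments": [
    [[0,0,0.9],[0,0,0],0.4],
    [[0,0,0],[0,0,0],0.3],
    [[0,0,0],[0,0,0],0.0],
    [[0,0,0],[0,0,0],0.0],
    [[0,0,0],[0,0,0],0.0],
    [[0,0,0],[0,0,0],0.0]
  ]
}}

```text
time_s: 5.35
tool_pos: [0.4891, 0.208, 0.0179]
tool_rot: [3.141, 0.0, 2.748]
wrist_force: [-0.1, -0.0, 4.0]
width: 0.136
```

```bash
python3 - <<'E'
from h import *
im=capture("scene"); cv2.imwrite("pics/s4.png",cv2.resize(im[190:330,160:340,::-1],None,fx=4.2,fy=4.2,interpolation=cv2.INTER_CUBIC))
for i in range(3):
    s=sense();print(s["tool_pos"],s["wrist_force"],s["width"])
E
```

```text
[0.48908421 0.20803282 0.0178692 ] [ 0.09441442 -0.00696712  4.30063587] 0.13437112059822456
[0.48908421 0.20803282 0.0178692 ] [ 0.09441442 -0.00696712  4.30063587] 0.13437112059822456
[0.48908421 0.20803282 0.0178692 ] [ 0.09441442 -0.00696712  4.30063587] 0.13437112059822456
```

View pics/s4.png

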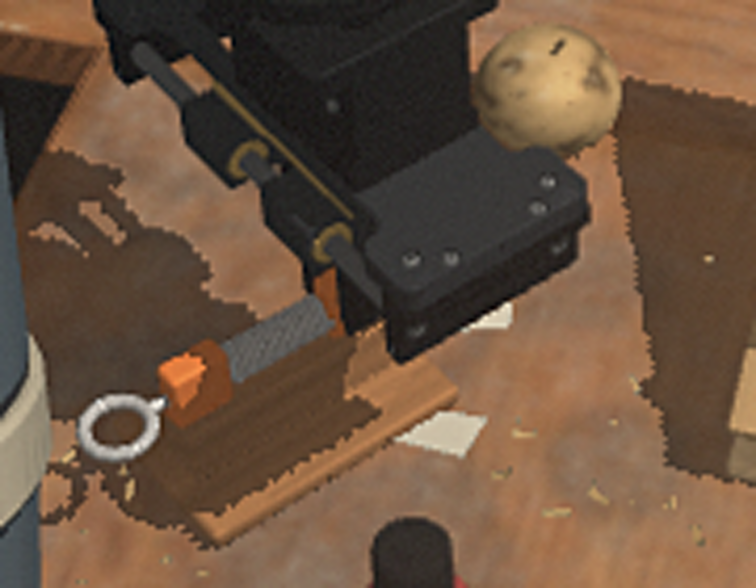

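Width 0.135 is about 11.8 mm, so the block is gripped. The 4 N upward force means the tips are resting on the rail, so the offset is nearer 29 mm. I'll regrip 2 mm higher for clearance on the board.

Emit:
{"api": "play_rows", "payload": {
  "increments": [
    [[0,0,0],[0,0,0],0.25],
    [[0,0,-0.5],[0,0,0],0.25],
    [[0,0,0],[0,0,0],0.0],
    [[0,0,0],[0,0,0],0.0],
    [[0,0,0],[0,0,0],0.0]
  ]
}}

```text
time_s: 6.02
tool_pos: [0.4888, 0.2079, 0.0225]
tool_rot: [3.141, 0.0, 2.748]
wrist_force: [0.3, 0.3, 0.8]
width: 0.132
```

```bash
python3 - <<'E'
from h import *
s=sense();print(s["time_s"],s["tool_pos"],s["wrist_force"],s["width"])
E
```

```text
6.025 [0.48883677 0.20786153 0.02252423] [0.3446593  0.2500302  0.78665409] 0.1318513083774646
```

Emit:
{"api": "play_rows", "payload": {
  "increments": [
    [[0,0,-1],[0,0,0],0.0],
    [[0,0,-3],[0,0,0],0.0],
    [[0,0,-5],[0,0,0],0.0],
    [[0,0,-5],[0,0,0],0.0],
    [[0,0,-5],[0,0,0],0.0],
    [[0,0,-3],[0,0,0],0.0],
    [[0,0,0],[0,0,0],0.0]
  ]
}}

```text
time_s: 6.9
tool_pos: [0.4901, 0.2083, 0.2453]
tool_rot: [3.137, 0.004, 2.747]
wrist_force: [0.0, 0.6, -1.4]
width: 0.131
```

```bash
python3 - <<'E'
from h import *
im=capture("scene"); cv2.imwrite("pics/s5.png",cv2.resize(im[80:340,100:440,::-1],None,fx=2.3,fy=2.3,interpolation=cv2.INTER_CUBIC))
s=sense();print(s["time_s"],s["tool_pos"],s["wrist_force"],s["width"])
E
```

```text
6.95 [0.48882327 0.20776831 0.24310812] [-0.88452096  0.13442468 -1.50542083] 0.1331116888314381
```

View pics/s5.png

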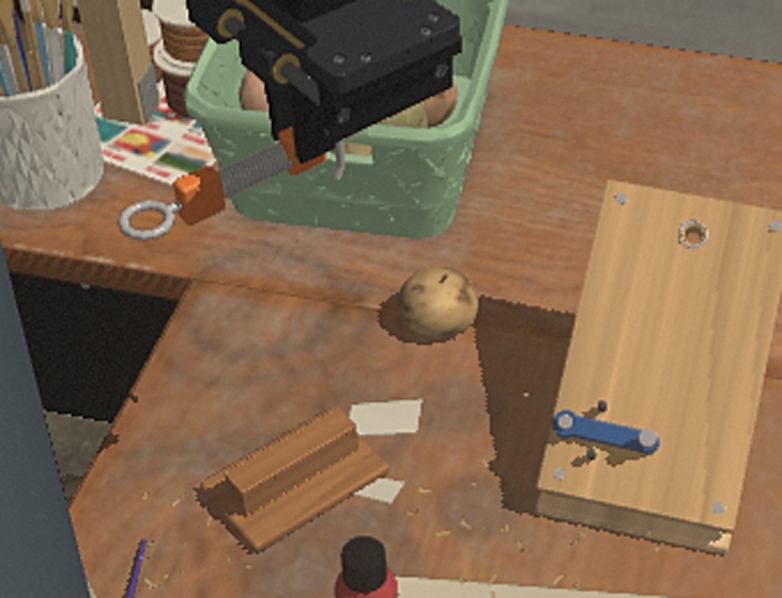

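The spring is lifted and the rest is empty. Next I'll bring it over the hole, tilted to match the slope, and check whether the offset follows the tool axis.

```bash
python3 - <<'E'
from h import *
RT=np.c_[-RB[:,0],RB[:,1],-RB[:,2]]
hg=b2w([59.5,0,90]); t=hg+RT[:,2]*.0265
print(hg,t,b2w([82,0,0]))
p,R=cur(); plan([(np.array([t[0]-.04,t[1]+.02,.26]),RT),(t,RT)])
E
```

```text
[0.62462635 0.03438515 0.19217142] [0.63787635 0.03438515 0.16922175] [0.68877076 0.03857701 0.12528217]
-- 5
[-3.19, -1.99, -0.34] [-0.62, -6.04, -6.51]
[-2.96, -2.34, -0.04] [-0.62, -6.04, -6.51]
[-2.67, -2.67, 0.23] [-0.62, -6.04, -6.51]
[-2.31, -2.95, 0.47] [-0.62, -6.04, -6.51]
[-1.9, -3.2, 0.66] [-0.62, -6.04, -6.51]
-- 2
[0.71, -0.88, 4.93] [0.0, 0.0, 0.0]
[0.71, -0.88, 4.93] [0.0, 0.0, 0.0]
```

Emit:
{"api": "play_rows", "payload": {
  "increments": [
    [[-3.2,-2.0,-0.3],[-0.6,-6,-6.5],0.0],
    [[-3.0,-2.3,0],[-0.6,-6,-6.5],0.0],
    [[-2.7,-2.7,0.2],[-0.6,-6,-6.5],0.0],
    [[-2.3,-3.0,0.5],[-0.6,-6,-6.5],0.0],
    [[-1.9,-3.2,0.7],[-0.6,-6,-6.5],0.0],
    [[0.7,-0.9,2.9],[0,0,0],0.0],
    [[0.7,-0.9,2.9],[0,0,0],0.0],
    [[0,0,0],[0,0,0],0.0]
  ]
}}

```text
time_s: 7.95
tool_pos: [0.6155, 0.0318, 0.198]
tool_rot: [-3.033, 0.5, -2.929]
wrist_force: [-0.5, -0.4, -0.9]
width: 0.137
```

```bash
python3 - <<'E'
from h import *
RT=np.c_[-RB[:,0],RB[:,1],-RB[:,2]]
s=sense();print(s["time_s"],s["tool_pos"],s["wrist_force"],s["width"],Ro.from_matrix(cur()[1].T@RT).as_rotvec(True))
im=capture("scene"); cv2.imwrite("pics/s6f.png",im[:,:,::-1]); cv2.imwrite("pics/s6.png",cv2.resize(im[50:320,270:510,::-1],None,fx=2.2,fy=2.2,interpolation=cv2.INTER_CUBIC))
im=capture("top"); cv2.imwrite("pics/t6f.png",im[:,:,::-1]);cv2.imwrite("pics/t6.png",cv2.resize(im[100:300,270:470,::-1],None,fx=2.8,fy=2.8,interpolation=cv2.INTER_CUBIC))
print(w2b(s["tool_pos"]))
E
```

```text
7.95 [0.61550977 0.03176408 0.19798312] [-0.46341019 -0.37917556 -0.85955387] 0.13680368995758133 [-0.14339243 -0.80597229 -0.07028568]
[54.10969573 -1.64564036 99.59136717]
```

View pics/s6.png

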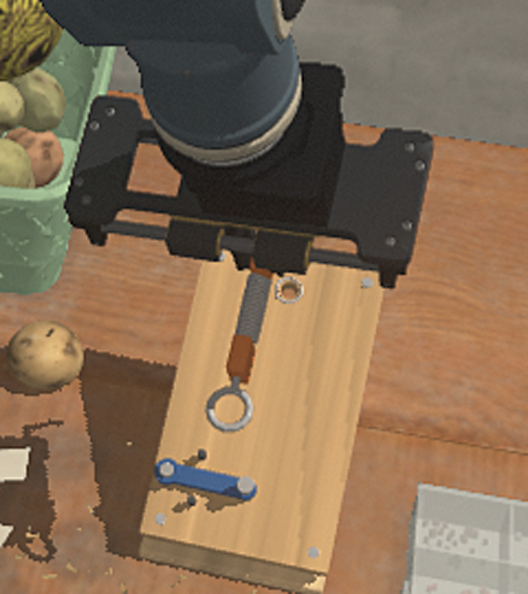

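View pics/t6.png

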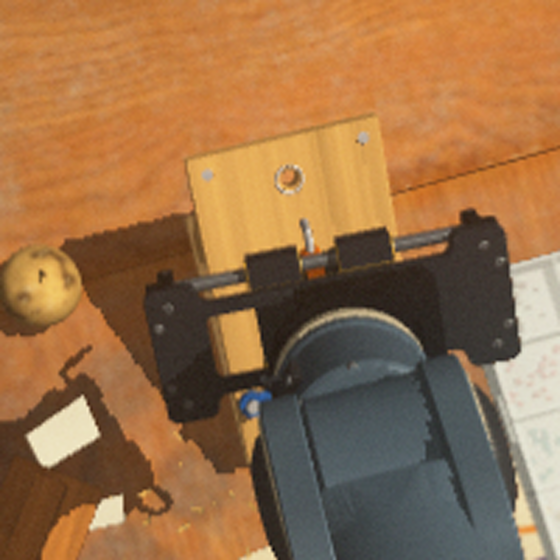

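```bash
python3 - <<'E'
import cv2
a=cv2.imread("pics/s6f.png");b=cv2.imread("pics/t6f.png")
A=[a[85:185,295:375],a[85:185,400:480]];B=[b[190:270,315:375],b[165:245,425:475]]
r=lambda i,h:cv2.convertScaleAbs(cv2.resize(i,None,fx=5,fy=5,interpolation=cv2.INTER_CUBIC),alpha=1.6)
cv2.imwrite("pics/za.png",cv2.hconcat([r(x,0) for x in A]));cv2.imwrite("pics/zb.png",cv2.hconcat([r(x,0) for x in B]))
E
```

```text
(no output)
```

View pics/za.png

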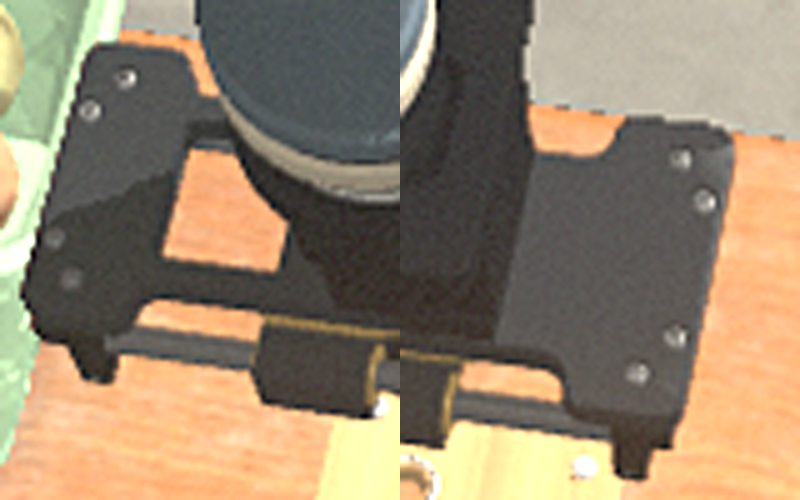

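View pics/zb.png

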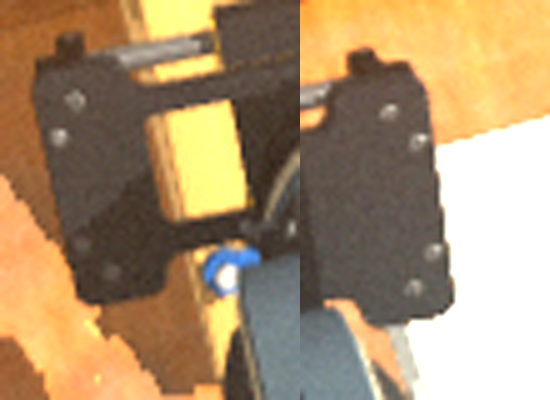

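```bash
python3 - <<'E'
from h import *
p,R=np.array([.6155,.0318,.198]),Ro.from_euler('xyz',[-3.033,.5,-2.929]).as_matrix()
RT=np.c_[-RB[:,0],RB[:,1],-RB[:,2]]
L=[(126,77),(90,110),(54,237),(71,278)];LT=[(76,99),(59,137),(82,244),(112,271)]
r=[(282,160),(305,200),(275,337),(237,373)];rT=[(89,111),(119,141),(132,251),(114,288)]
P=[]
for a,b in zip(L,LT): P.append(tri((a[0]/5+295,a[1]/5+85),(b[0]/5+315,b[1]/5+190)))
for a,b in zip(r,rT): P.append(tri((a[0]/5+400,a[1]/5+85),(b[0]/5+425,b[1]/5+165)))
X=np.array([q[0] for q in P]);print([round(q[1]*1e3,1) for q in P]);print(((X-p)@R*1e3).round(1))
print("mean world-claimed",X.mean(0)-p,"tool",(X.mean(0)-p)@R)
# best rotation
M=np.array([[-26,85,0],[-17,91.5,0],[17,91.5,0],[26,85,0],[-26,-85,0],[-17,-91.5,0],[17,-91.5,0],[26,-85,0]])/1e3
rot,_=Ro.align_vectors(X-X.mean(0),M); print("meas rot vs claimed",Ro.from_matrix(R.T@rot.as_matrix()).as_rotvec(True),"vs board",Ro.from_matrix(RT.T@rot.as_matrix()).as_rotvec(True))
print("cam eye px proj check: eye expected", end='')
for d in (-.0265,):
    hg=p+R@np.array([.0,0,d]); eye=hg+R@np.array([.098,0,0]); print(((proj("scene",eye)[0]-[270,50])*2.2),"hook bend top",((proj("top",hg+R@np.array([-.024,0,.0]))[0]-[270,100])*2.8),w2b(hg))
E
```

```text
[np.float64(0.2), np.float64(0.4), np.float64(0.1), np.float64(0.1), np.float64(0.2), np.float64(0.1), np.float64(0.3), np.float64(0.3)]
[[ -28.2   82.8 -138.9]
 [ -18.    89.8 -139.2]
 [  16.6   90.2 -138.7]
 [  26.8   83.1 -139. ]
 [ -28.1  -83.6 -137.4]
 [ -17.9  -90.6 -138.9]
 [  16.5  -90.1 -137.8]
 [  26.7  -83.4 -138.1]]
mean world-claimed [-0.06705686  0.00064274  0.12116896] tool [-0.00068741 -0.00023349 -0.13848619]
meas rot vs claimed [-0.28870948 -0.09335452  0.01811009] vs board [-0.12347815  0.69256556  0.0842544 ]
cam eye px proj check: eye expected[230.42859244 406.79231501] hook bend top [307.49262131 231.64039217] [ 54.47998417  -1.53421541 126.10826648]
```

The plate screws triangulate to 138 mm behind the TCP on the tool axis, with rotation agreeing within 0.3°. So the offset lies along the tool axis. The predicted eye at (230,407) matches the observed (231,408). I'll go down to just above the hole and measure the hook against it.

```bash
python3 - <<'E'
from h import *
RT=np.c_[-RB[:,0],RB[:,1],-RB[:,2]]
t=b2w([60.8,0,14]); plan([(t,RT)],step=.03)
E
```

```text
-- 3
[-0.11, 0.02, 2.93] [-0.02, -0.13, -0.0]
[-0.1, 0.02, 2.93] [-0.02, -0.13, -0.0]
[-0.09, 0.02, 2.93] [-0.02, -0.13, -0.0]
```

Emit:
{"api": "play_rows", "payload": {
  "increments": [
    [[-0.1,0,2.9],[0,-0.1,0],0.0],
    [[-0.1,0,2.9],[0,-0.1,0],0.0],
    [[-0.1,0,2.9],[0,-0.1,0],0.0],
    [[0,0,0],[0,0,0],0.0],
    [[0,0,0],[0,0,0],0.0]
  ]
}}

```text
time_s: 8.68
tool_pos: [0.6644, 0.0343, 0.13]
tool_rot: [-3.034, 0.516, -2.926]
wrist_force: [-0.3, -1.2, -0.3]
width: 0.134
```

```bash
cat > look.py <<'E'
from h import *
import sys
k=sys.argv[1]
RT=np.c_[-RB[:,0],RB[:,1],-RB[:,2]]
def st():
    s=sense();print(s["time_s"],"board xyz",w2b(s["tool_pos"]).round(1),"F",s["wrist_force"].round(1),"w",round(s["width"],3),"rot err",Ro.from_matrix(cur()[1].T@RT).as_rotvec(True).round(2))
st()
im=capture("scene"); cv2.imwrite(f"pics/s{k}f.png",im[:,:,::-1]); cv2.imwrite(f"pics/s{k}.png",cv2.resize(im[130:320,330:450,::-1],None,fx=3.1,fy=3.1,interpolation=cv2.INTER_CUBIC))
st()
im=capture("top"); cv2.imwrite(f"pics/t{k}f.png",im[:,:,::-1]);cv2.imwrite(f"pics/t{k}.png",cv2.resize(im[130:270,320:430,::-1],None,fx=4,fy=4,interpolation=cv2.INTER_CUBIC))
st()
E
python3 look.py 7
```

```text
8.675 board xyz [62.9 -0.7 16.3] F [-0.3 -1.2 -0.3] w 0.134 rot err [-0.04  0.11 -0.  ]
8.725 board xyz [63.1 -0.8 16.5] F [ 0.4  0.1 -1. ] w 0.133 rot err [-0.04  0.15 -0.02]
8.775 board xyz [63.1 -0.9 16.6] F [-0.6 -0.5 -1.8] w 0.133 rot err [-0.04  0.16 -0.02]
```

View pics/s7.png

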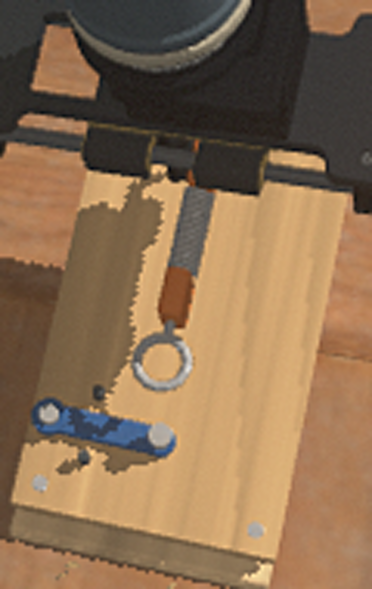

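View pics/t7.png

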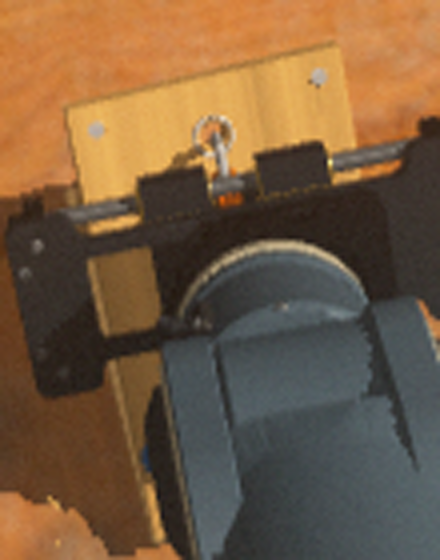

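```bash
python3 - <<'E'
from h import *
im=cv2.imread("pics/t7f.png")[150:190,355:395]; cv2.imwrite("pics/t7z.png",cv2.resize(im,None,fx=14,fy=14,interpolation=cv2.INTER_CUBIC))
R=np.c_[-RB[:,0],RB[:,1],-RB[:,2]]
p=b2w([63.1,-.8,16.5])
pt=lambda n,X,o,k:((proj(n,X)[0]-o)*k).round(1)
for off in (0,1.3):
  hg=p+R@np.array([off/1e3,0,-.0265])
  print("eye",pt("scene",hg+R@np.array([.098,0,0]),[330,130],3.1))
  for nm,q in [("bend",[-.024,0,-.0025]),("legtop",[-.024,0,0]),("tip",[-.021,0,.0315]),("blockend",[-.012,0,-.013])]: print(nm,pt("top",hg+R@np.array(q),[355,150],14))
print("hole",pt("top",b2w([82,0,0]),[355,150],14))
E
```

```text
eye [163.4 358.3]
bend [274.3 232.3]
legtop [272.7 227.7]
tip [257.7 194.5]
blockend [297.5 342.8]
eye [162.8 361. ]
bend [276.1 242.1]
legtop [274.5 237.5]
tip [259.5 204.1]
blockend [299.3 352.6]
hole [247.9 191.4]
```

View pics/t7z.png

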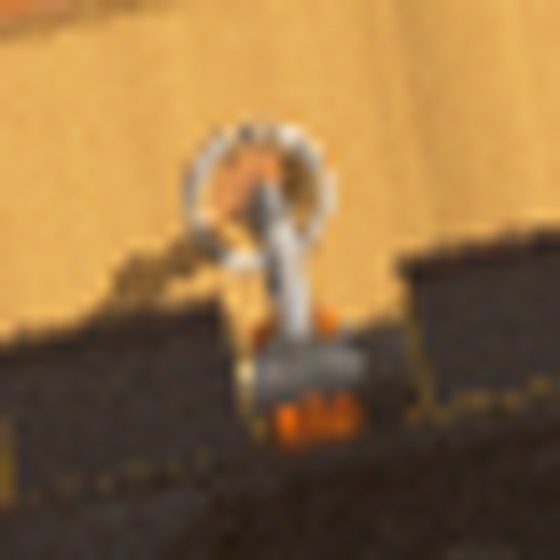

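```bash
python3 - <<'E'
from h import *
def onb(n,uv,z):
    o,v=ray(n,uv); nn=RB[:,2]; s=((b2w([0,0,z])-o)@nn)/(v@nn); return w2b(o+s*v).round(1)
T=lambda x,y:(x/14+355-.46,y/14+150-.46)
print("hole",onb("top",T(260,193),0)); print("tip",onb("top",T(264,192),11.5),onb("top",T(266,186),11.5)); print("bend",onb("top",T(275,240),43+2.5))
print("eye scene",onb("scene",(162/3.1+330,361/3.1+130),43))
print("hole scene",onb("scene",(628/2.5+150-.3,79/2.5+150-.3),0))
E
```

```text
hole [82.5 -0.9 -0. ]
tip [85.3 -1.  11.5] [86.  -1.4 11.5]
bend [87.1 -0.1 45.5]
eye scene [-36.3  -0.4  43. ]
hole scene [83.1  0.2  0. ]
```

The hook is nearly above the hole, which is at (260,193) with the tip at (264,192). It sits about 2 mm too far up-slope, so I'll correct that and start inserting.

Emit:
{"api": "play_rows", "payload": {
  "increments": [
    [[0.2,0,0.5],[0,0,0],0.0],
    [[0,0,0.5],[0,0,0],0.0],
    [[0,0,0.5],[0,0,0],0.0],
    [[0,0,0.2],[0,0,0],0.0],
    [[0,0,0],[0,0,0],0.0]
  ]
}}

```text
time_s: 9.4
tool_pos: [0.6711, 0.0332, 0.113]
tool_rot: [-3.034, 0.513, -2.927]
wrist_force: [0.8, -0.2, -0.3]
width: 0.134
```

```bash
python3 look.py 8;python3 - <<'E'
from h import *
im=cv2.imread("pics/t8f.png")[150:190,355:395]; cv2.imwrite("pics/t8z.png",cv2.resize(im,None,fx=14,fy=14,interpolation=cv2.INTER_CUBIC))
E
```

```text
9.4 board xyz [59.9 -1.3 -1.8] F [ 0.8 -0.2 -0.3] w 0.134 rot err [-0.05 -0.06 -0.04]
9.45 board xyz [60.  -1.4 -1.6] F [ 1.  -0.2 -0.7] w 0.135 rot err [-0.06 -0.05 -0.05]
9.5 board xyz [60.  -1.4 -1.6] F [ 0.3 -0.6  0.4] w 0.135 rot err [-0.06 -0.04 -0.05]
```

View pics/t8z.png

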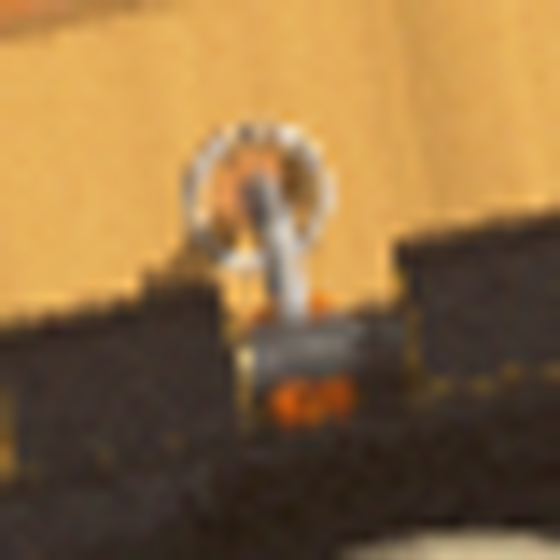

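View pics/s8.png

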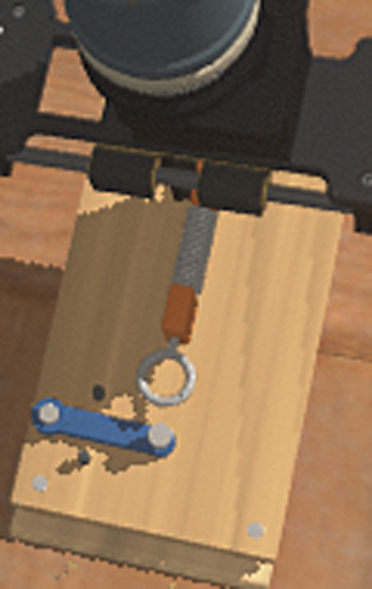

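The tip is in the hole mouth at (260,190) with no contact force. I'll continue down.

Emit:
{"api": "play_rows", "payload": {
  "increments": [
    [[-0.1,0,0.4],[0,0,0],0.0],
    [[0,0,0.4],[0,0,0],0.0],
    [[0,0,0.3],[0,0,0],0.0],
    [[0,0,0],[0,0,0],0.0],
    [[0,0,0],[0,0,0],0.0]
  ]
}}

```text
time_s: 10.12
tool_pos: [0.6774, 0.0335, 0.1044]
tool_rot: [-3.034, 0.513, -2.927]
wrist_force: [-0.4, 0.4, -0.7]
width: 0.134
```

```bash
python3 look.py 9;python3 - <<'E'
from h import *
im=cv2.imread("pics/t9f.png")[150:190,355:395]; cv2.imwrite("pics/t9z.png",cv2.resize(im,None,fx=14,fy=14,interpolation=cv2.INTER_CUBIC))
E
```

```text
10.125 board xyz [ 61.2  -1.2 -12.4] F [-0.4  0.4 -0.7] w 0.134 rot err [-0.06 -0.03 -0.03]
10.175 board xyz [ 61.1  -1.2 -12.4] F [ 0.1  0.2 -1.4] w 0.139 rot err [-0.07 -0.03 -0.02]
10.225 board xyz [ 61.2  -1.1 -12.4] F [ 0.1 -0.2 -1.5] w 0.135 rot err [-0.06 -0.02 -0.02]
```

View pics/t9z.png

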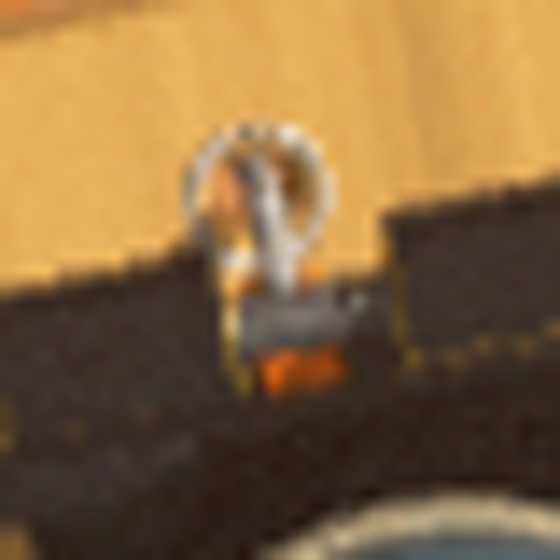

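View pics/s9.png

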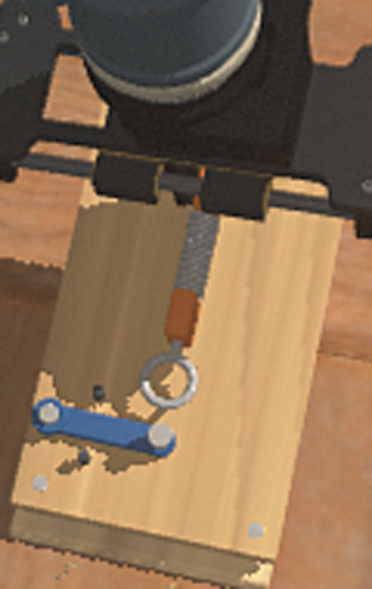

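Emit:
{"api": "play_rows", "payload": {
  "increments": [
    [[0,0,0.2],[0,0,0],0.0],
    [[0,0,0.1],[0,0,0],0.0],
    [[0,0,0],[0,0,0],0.0],
    [[0,0,0],[0,0,0],0.0]
  ]
}}

```text
time_s: 10.72
tool_pos: [0.6779, 0.0335, 0.104]
tool_rot: [-3.033, 0.514, -2.926]
wrist_force: [-18.6, -0.3, 20.2]
width: 0.142
```

```bash
python3 -c "
from h import *
s=sense();print(s['time_s'],w2b(s['tool_pos']),s['wrist_force'],s['wrist_force']@RB)"
```

```text
10.725 [ 61.30888879  -1.25353259 -13.00378478] [-18.58530903  -0.27840365  20.19433354] [-5.9450345   0.84396243 26.78146037]
```

Contact came at the depth expected for the block lying flat, with 27 N normal to the board. I'll relieve the force, release and look.

Emit:
{"api": "play_rows", "payload": {
  "increments": [
    [[0,0,-0.3],[0,0,0],0.0],
    [[0,0,0],[0,0,0],0.1],
    [[0,0,0],[0,0,0],0.25],
    [[0,0,0],[0,0,0],0.35],
    [[0,0,-1],[0,0,0],0.35],
    [[0,0,-3],[0,0,0],0.35],
    [[0,0,-4],[0,0,0],0.35],
    [[0,0,-2],[0,0,0],0.35]
  ]
}}

```text
time_s: 11.72
tool_pos: [0.6273, 0.0339, 0.1936]
tool_rot: [-3.033, 0.516, -2.926]
wrist_force: [-0.0, -0.3, 0.0]
width: 0.35
```

```bash
python3 look.py 10
```

```text
11.725 board xyz [62.4 -1.1 89.9] F [-0.  -0.3  0. ] w 0.35 rot err [-0.07  0.14 -0.02]
11.775 board xyz [63.6 -1.2 91.5] F [-0.1  0.1  0.7] w 0.352 rot err [-0.09  0.3  -0.01]
11.825 board xyz [63.2 -1.3 90.1] F [ 0.7 -0.2  1.5] w 0.347 rot err [-0.09  0.25 -0.03]
```

View pics/s10.png

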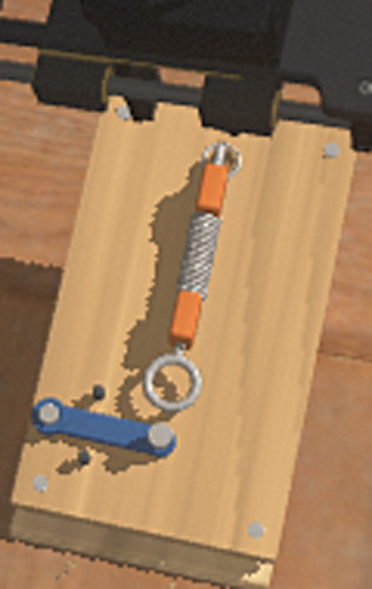

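View pics/t10.png

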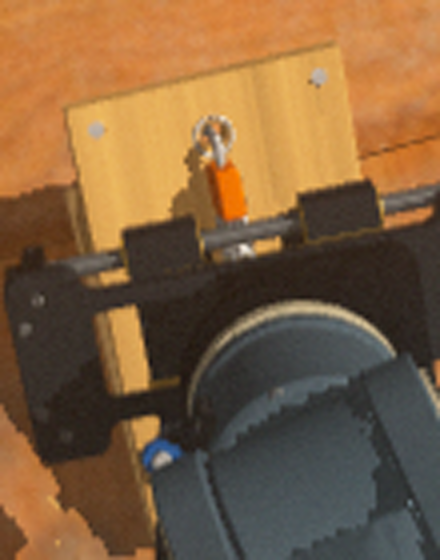

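The spring lies flat with its hook in the hole. In the scene crop the eye is at (173,381) and the post at (161,435). Now I'll measure the eye block.

```bash
cat >> h.py <<'E'
def onb(n,uv,z):
    o,v=ray(n,uv); nn=RB[:,2]; s=((b2w([0,0,z])-o)@nn)/(v@nn); return w2b(o+s*v).round(1)
E
python3 - <<'E'
from h import *
im=cv2.imread("pics/s10f.png")
c=cv2.resize(im[215:290,335:400],None,fx=8,fy=8,interpolation=cv2.INTER_CUBIC); cv2.imwrite("pics/s10z.png",c)
hsv=cv2.cvtColor(im,cv2.COLOR_BGR2HSV); m=cv2.inRange(hsv,(3,180,120),(16,255,255)); m[:, :330]=0
n,_,st,ce=cv2.connectedComponentsWithStats(m); 
for i in range(1,n):
    if st[i,4]>60: print(st[i],ce[i],onb("scene",ce[i],20))
E
```

```text
[394 183   9  16  78] [397.74358974 189.53846154] [61.8 -0.9 20. ]
```

View pics/s10z.png

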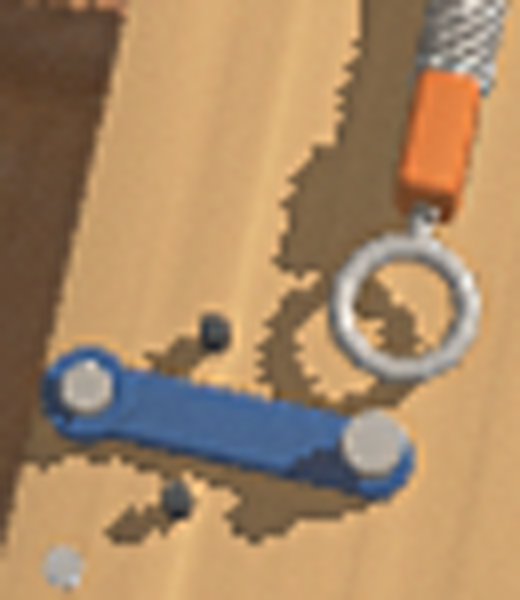

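```bash
python3 - <<'E'
from h import *
Z=lambda x,y:((x+.5)/8-.5+335,(y+.5)/8-.5+215)
print("eye",onb("scene",Z(405,307),13),"eyeblock top mid",onb("scene",Z(441,135),26),"block top far/near edge",onb("scene",Z(452,75),26),onb("scene",Z(430,198),26),"post",onb("scene",Z(375,441),23), "pins",onb("scene",Z(215,325),12),onb("scene",Z(178,490),12))
E
```

```text
eye [-37.9  -1.9  13. ] eyeblock top mid [-7.4 -3.6 26. ] block top far/near edge [ 4.4 -3.2 26. ] [-19.7  -4.1  26. ] post [-66.2  -3.3  23. ] pins [-47.7  32.8  12. ] [-80.2  32.7  12. ]
```

```bash
python3 - <<'E'
from h import *
RT=np.c_[-RB[:,0],RB[:,1],-RB[:,2]]
plan([(b2w([-8,-2,30]),RT)],step=.04)
E
```

```text
-- 3
[2.38, -0.02, 1.99] [-0.03, 0.08, -0.01]
[2.38, -0.02, 2.0] [-0.03, 0.08, -0.01]
[2.38, -0.02, 2.0] [-0.03, 0.08, -0.01]
```

Emit:
{"api": "play_rows", "payload": {
  "increments": [
    [[2.4,0,2],[0,0.1,0],0.35],
    [[2.4,0,2],[0,0.1,0],0.35],
    [[2.4,0,2],[0,0,0],0.35],
    [[0,0,0],[0,0,0],0.35],
    [[0,0,0],[0,0,0],0.35]
  ]
}}

```text
time_s: 12.45
tool_pos: [0.6001, 0.0198, 0.1125]
tool_rot: [-3.029, 0.508, -2.928]
wrist_force: [-0.6, 0.2, 0.1]
width: 0.348
```

```bash
python3 look.py 11
```

```text
12.45 board xyz [-3.2 -3.  33.3] F [-0.6  0.2  0.1] w 0.348 rot err [-0.36 -0.33 -0.04]
12.5 board xyz [-2.7 -3.  33.5] F [0.7 0.3 0.1] w 0.348 rot err [-0.37 -0.28 -0.04]
12.55 board xyz [-2.6 -2.9 33.7] F [-0.8  0.3 -1.5] w 0.353 rot err [-0.38 -0.26 -0.02]
```

View pics/s11.png

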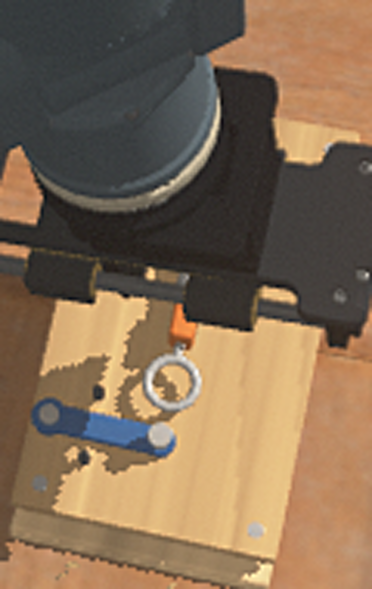

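View pics/t11.png

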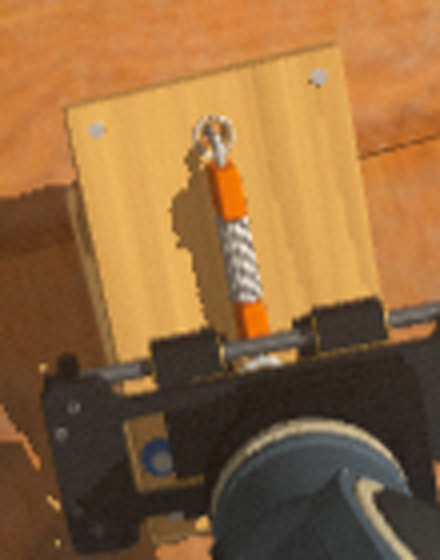

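```bash
python3 - <<'E'
from h import *
print(onb("top",(253/4+320,320/4+130),26),onb("top",(228/4+320,193/4+130),26),"near edge row 340",onb("top",(255/4+320,338/4+130),26),onb("top",(250/4+320,303/4+130),26))
RT=np.c_[-RB[:,0],RB[:,1],-RB[:,2]]
plan([(b2w([-8,-2,0]),RT),(b2w([-8,-2,-14.5]),RT)],step=.02)
E
```

```text
[-2.3 -2.8 26. ] [60. -2. 26.] near edge row 340 [-11.1  -2.3  26. ] [ 6.2 -2.9 26. ]
-- 2
[0.26, 0.06, 1.68] [-0.19, -0.13, -0.01]
[0.27, 0.05, 1.68] [-0.19, -0.13, -0.01]
-- 1
[0.0, 0.0, 1.45] [0.0, 0.0, 0.0]
```

Emit:
{"api": "play_rows", "payload": {
  "increments": [
    [[0.2,0,1.7],[-0.2,-0.1,0],0.35],
    [[0.2,0,1.7],[-0.2,-0.1,0],0.35],
    [[0,0,0.7],[0,0,0],0.35],
    [[0,0,0.7],[0,0,0],0.35],
    [[0,0,0],[0,0,0],0.35],
    [[0,0,0],[0,0,0],0.35]
  ]
}}

```text
time_s: 13.3
tool_pos: [0.6201, 0.019, 0.0691]
tool_rot: [-3.035, 0.511, -2.926]
wrist_force: [0.4, 0.1, 0.5]
width: 0.349
```

```bash
python3 look.py 12
```

```text
13.3 board xyz [ -7.7  -2.9 -14.3] F [0.4 0.1 0.5] w 0.349 rot err [ 0.02 -0.12  0.02]
13.35 board xyz [ -7.8  -2.9 -14.3] F [0.1 0.5 0.3] w 0.349 rot err [ 0.02 -0.12  0.02]
13.4 board xyz [ -7.9  -2.9 -14.3] F [-0.6 -0.1  1. ] w 0.354 rot err [ 0.02 -0.13  0.02]
```

View pics/s12.png

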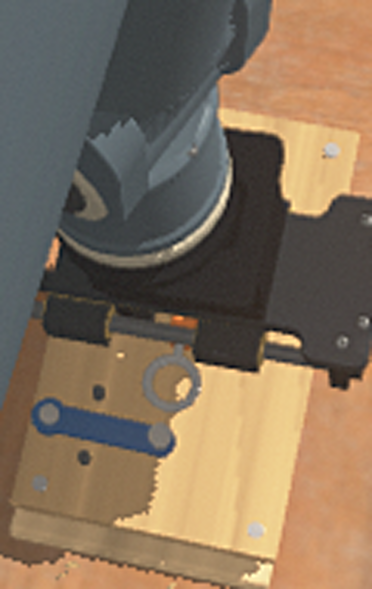

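View pics/t12.png

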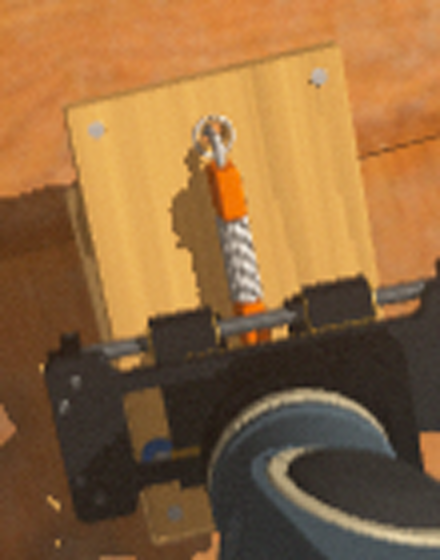

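The fingers straddle the eye block. I'll grip, then tilt and lift about the hook.

Emit:
{"api": "play_rows", "payload": {
  "increments": [
    [[0,0,0],[0,0,0],0.1],
    [[0,0,0],[0,0,0],0.0],
    [[0,0,0],[0,0,0],0.0],
    [[0,0,0],[0,0,0],0.0]
  ]
}}

```text
time_s: 13.9
tool_pos: [0.6195, 0.019, 0.0685]
tool_rot: [-3.035, 0.51, -2.926]
wrist_force: [-2.2, -0.7, 3.0]
width: 0.139
```

```bash
cat > st.py <<'E'
from h import *
s=sense();RT=np.c_[-RB[:,0],RB[:,1],-RB[:,2]]
print(s["time_s"],"board",w2b(s["tool_pos"]).round(1),"Fboard",(s["wrist_force"]@RB).round(1),"w",round(s["width"],3),"rot",Ro.from_matrix(RT.T@cur()[1]).as_rotvec(True).round(2))
E
python3 st.py; python3 - <<'E'
from h import *
RT=np.c_[-RB[:,0],RB[:,1],-RB[:,2]]; C=w2b(cur()[0])+[0,0,27.3]
Q=lambda a:RT@Ro.from_euler('y',a,degrees=True).as_matrix()
T=lambda c,a:(b2w(c)+Q(a)@np.array([0,0,.0273]),Q(a))
a=6.6; print(C)
plan([T(C+[.3,0,5],3.3),T(C+[.6,0,9.7],6.6),T(C+[-14,-.7,11.3],6.6),T(C+[-28.4,-1.2,13],6.6)],step=.016)
E
```

```text
13.9 board [ -8.5  -2.8 -14.6] Fboard [-0.5 -0.6  3.7] w 0.139 rot [-0.04  0.18 -0.02]
[-8.50184066 -2.77346248 12.72095287]
-- 1
[0.13, 0.0, -0.5] [0.04, 3.12, 0.02]
-- 1
[0.15, 0.0, -0.48] [-0.0, 3.3, -0.0]
-- 1
[1.47, -0.07, 0.01] [0.0, 0.0, 0.0]
-- 1
[1.45, -0.05, -0.0] [0.0, 0.0, 0.0]
```

Emit:
{"api": "play_rows", "payload": {
  "increments": [
    [[0.1,0,-0.5],[0,3.2,0],0.0],
    [[0.2,0,-0.5],[0,3.3,0],0.0],
    [[0.7,0,0],[0,0,0],0.0],
    [[0.7,0,0],[0,0,0],0.0],
    [[0.7,-0.1,0],[0,0,0],0.0],
    [[0,0,0],[0,0,0],0.0]
  ]
}}

```text
time_s: 14.65
tool_pos: [0.5935, 0.0138, 0.068]
tool_rot: [-3.041, 0.399, -2.938]
wrist_force: [5.0, 1.2, -0.3]
width: 0.139
```

```bash
python3 st.py; python3 look.py 13
```

```text
14.65 board [-31.8  -3.6  -2. ] Fboard [ 4.4  0.4 -2.8] w 0.139 rot [-0.05  6.61 -0.08]
14.65 board xyz [-31.8  -3.6  -2. ] F [ 5.   1.2 -0.3] w 0.139 rot err [ 0.05 -6.61  0.08]
14.7 board xyz [-31.3  -3.5  -2. ] F [ 5.6  1.9 -0.9] w 0.139 rot err [ 0.06 -6.58  0.07]
14.75 board xyz [-31.   -3.5  -2.1] F [5.9 1.6 0.7] w 0.138 rot err [ 0.07 -6.56  0.06]
```

View pics/s13.png

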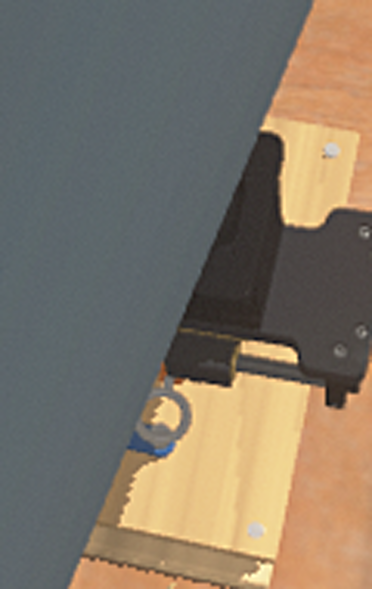

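View pics/t13.png

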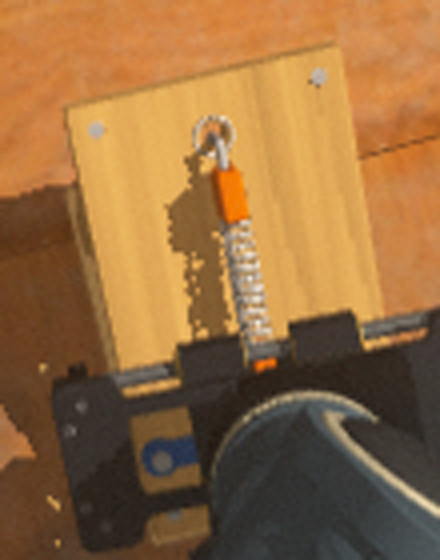

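```bash
python3 - <<'E'
from h import *
im=cv2.imread("pics/s13f.png")
cv2.imwrite("pics/s13z.png",cv2.convertScaleAbs(cv2.resize(im[240:290,360:410],None,fx=11,fy=11,interpolation=cv2.INTER_CUBIC),alpha=1.5))
E
```

```text
(no output)
```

View pics/s13z.png

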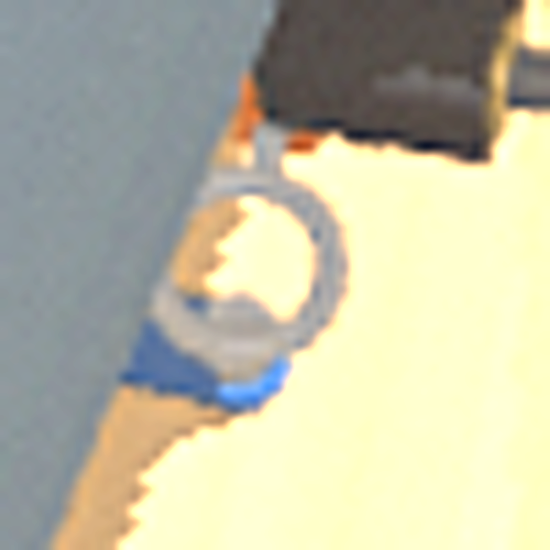

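```bash
python3 - <<'E'
from h import *
Z=lambda x,y:((x+.5)/11-.5+360,(y+.5)/11-.5+240)
print(onb("scene",Z(250,265),28.8),onb("scene",Z(243,333),23))
for xp in ([-66.2,-3.3,28.8],[-66.2,-3.3,13]):
    u=proj("scene",b2w(xp))[0]; print("eye target px in z13:",((u-[360,240]+.5)*11).round())
E
```

```text
[-58.3  -3.6  28.8] [-66.4  -3.7  23. ]
eye target px in z13: [236. 322.]
eye target px in z13: [249. 349.]
```

The eye is at (250,265) and the post head at (243,333) in this crop, so about 8 mm further down-slope with no sideways error.

Emit:
{"api": "play_rows", "payload": {
  "increments": [
    [[0.4,0,0],[0,0,0],0.0],
    [[0.4,0,0],[0,0,0],0.0],
    [[0,0,0],[0,0,0],0.0],
    [[0,0,0],[0,0,0],0.0]
  ]
}}

```text
time_s: 15.25
tool_pos: [0.5878, 0.0129, 0.0657]
tool_rot: [-3.041, 0.401, -2.938]
wrist_force: [6.5, 1.4, -0.7]
width: 0.14
```

```bash
python3 st.py; python3 look.py 14; python3 - <<'E'
from h import *
im=cv2.imread("pics/s14f.png")
cv2.imwrite("pics/s14z.png",cv2.convertScaleAbs(cv2.resize(im[240:290,360:410],None,fx=11,fy=11,interpolation=cv2.INTER_CUBIC),alpha=1.5))
E
```

```text
15.25 board [-38.   -3.4  -1.1] Fboard [ 5.4  0.4 -3.8] w 0.14 rot [-0.09  6.48 -0.06]
15.25 board xyz [-38.   -3.4  -1.1] F [ 6.5  1.4 -0.7] w 0.14 rot err [ 0.09 -6.48  0.06]
15.3 board xyz [-38.   -3.4  -1.1] F [6.  1.5 0.8] w 0.139 rot err [ 0.08 -6.48  0.06]
15.35 board xyz [-38.   -3.4  -1.2] F [ 6.2  0.7 -0.3] w 0.136 rot err [ 0.09 -6.49  0.06]
```

View pics/s14z.png

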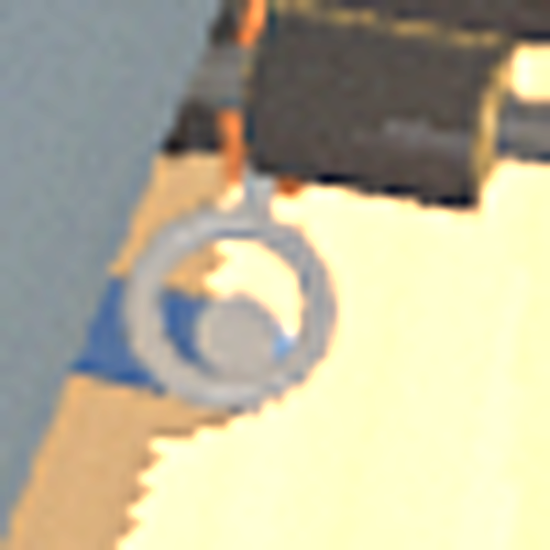

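View pics/t14.png

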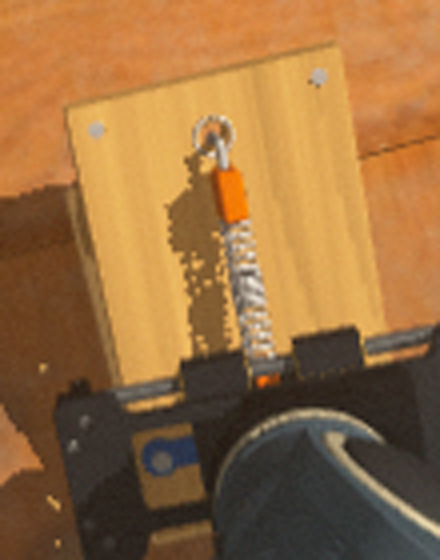

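The eye ring surrounds the post head in the image, with the ring at (232,307) and the head at (240,335). After about 2.3 mm more stretch I'll lower it.

```bash
python3 - <<'E'
from h import *
RT=np.c_[-RB[:,0],RB[:,1],-RB[:,2]]
Q=lambda a:RT@Ro.from_euler('y',a,degrees=True).as_matrix()
T=lambda c,a:(b2w(c)+Q(a)@np.array([0,0,.0273]),Q(a))
ey=lambda e,a:T(np.array(e)+[32*np.cos(np.radians(a)),0,-32*np.sin(np.radians(a))],a)
plan([ey([-69.1,-3.4,29.5],6.5),ey([-69.1,-3.4,24],4.3),ey([-69.1,-3.4,18.5],2.2),ey([-69.1,-3.4,13.3],0)],step=.03)
E
```

```text
-- 1
[0.24, -0.0, 0.04] [0.08, 0.01, 0.06]
-- 1
[-0.16, -0.0, 0.42] [0.0, -2.2, 0.0]
-- 1
[-0.14, 0.0, 0.43] [-0.0, -2.1, 0.0]
-- 1
[-0.12, -0.0, 0.39] [-0.0, -2.2, -0.0]
```

Emit:
{"api": "play_rows", "payload": {
  "increments": [
    [[0.25,0,0],[0,0,0],0.0],
    [[0,0,0],[0,0,0],0.0],
    [[-0.15,0,0.4],[0,-2.2,0],0.0],
    [[0,0,0],[0,0,0],0.0],
    [[0,0,0],[0,0,0],0.0]
  ]
}}

```text
time_s: 15.98
tool_pos: [0.5884, 0.0127, 0.0616]
tool_rot: [-3.039, 0.439, -2.933]
wrist_force: [7.0, 2.4, 1.0]
width: 0.14
```

```bash
python3 st.py; python3 - <<'E'
from h import *
im=capture("scene")[:,:,::-1]
cv2.imwrite("pics/s15z.png",cv2.convertScaleAbs(cv2.resize(im[240:290,360:410],None,fx=11,fy=11,interpolation=cv2.INTER_CUBIC),alpha=1.5))
E
```

```text
15.975 board [-39.5  -3.3  -4.9] Fboard [ 6.9  1.1 -2.6] w 0.14 rot [-0.09  4.3  -0.07]
```

View pics/s15z.png

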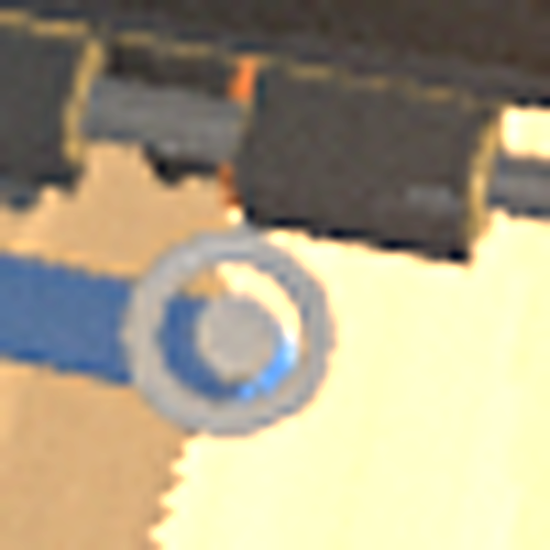

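The eye is concentric with the head, ring at (228,335) and head at (240,333). I'll correct 1 mm sideways and continue down.

Emit:
{"api": "play_rows", "payload": {
  "increments": [
    [[-0.1,-0.1,0.2],[0,-1.1,0],0.0],
    [[-0.1,0,0.25],[0,-1.0,0],0.0],
    [[-0.1,0,0.2],[0,-1.1,0],0.0],
    [[-0.1,0,0.2],[0,-1.1,0],0.0],
    [[0,0,0],[0,0,0],0.0],
    [[0,0,0],[0,0,0],0.0]
  ]
}}

```text
time_s: 16.77
tool_pos: [0.5956, 0.0122, 0.0558]
tool_rot: [-3.034, 0.512, -2.924]
wrist_force: [5.4, 1.4, -0.2]
width: 0.139
```

```bash
python3 st.py; python3 - <<'E'
from h import *
im=capture("scene")[:,:,::-1]
cv2.imwrite("pics/s16z.png",cv2.convertScaleAbs(cv2.resize(im[240:290,360:410],None,fx=11,fy=11,interpolation=cv2.INTER_CUBIC),alpha=1.5))
E
```

```text
16.775 board [-36.3  -4.4 -13.6] Fboard [ 4.7  0.5 -2.8] w 0.139 rot [-0.06  0.06 -0.1 ]
```

View pics/s16z.png

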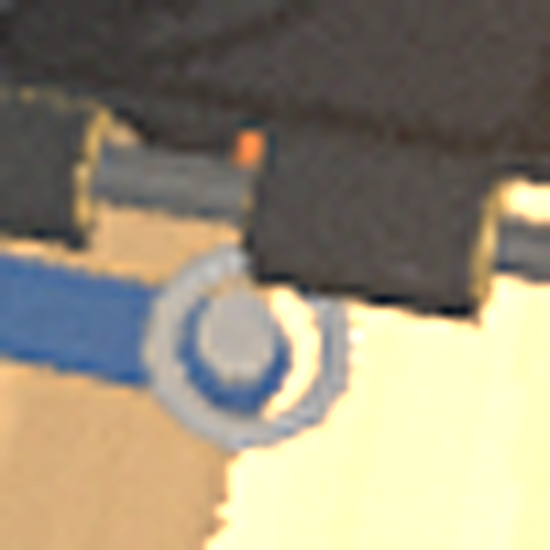

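The eye is down around the post below its head, with the ring at (248,345) and the head at (240,333). I'll ease it up-slope so the spring takes the lever to its stop, then release.

Emit:
{"api": "play_rows", "payload": {
  "increments": [
    [[-0.3,0,0],[0,0,0],0.0],
    [[-0.3,0,0],[0,0,0],0.0],
    [[-0.3,0,0],[0,0,0],0.0],
    [[-0.2,0,0],[0,0,0],0.0],
    [[0,0,0],[0,0,0],0.0],
    [[0,0,0],[0,0,0],0.0]
  ]
}}

```text
time_s: 17.58
tool_pos: [0.6039, 0.0137, 0.0603]
tool_rot: [-3.035, 0.51, -2.926]
wrist_force: [4.3, 2.0, -0.8]
width: 0.139
```

```bash
python3 st.py; python3 - <<'E'
from h import *
im=capture("scene")[:,:,::-1]
cv2.imwrite("pics/s17z.png",cv2.convertScaleAbs(cv2.resize(im[230:290,340:410],None,fx=10,fy=10,interpolation=cv2.INTER_CUBIC),alpha=1.5))
E
```

```text
17.575 board [-26.8  -4.7 -13.8] Fboard [ 3.6  1.3 -2.9] w 0.139 rot [-0.06  0.17 -0.03]
```

View pics/s17z.png

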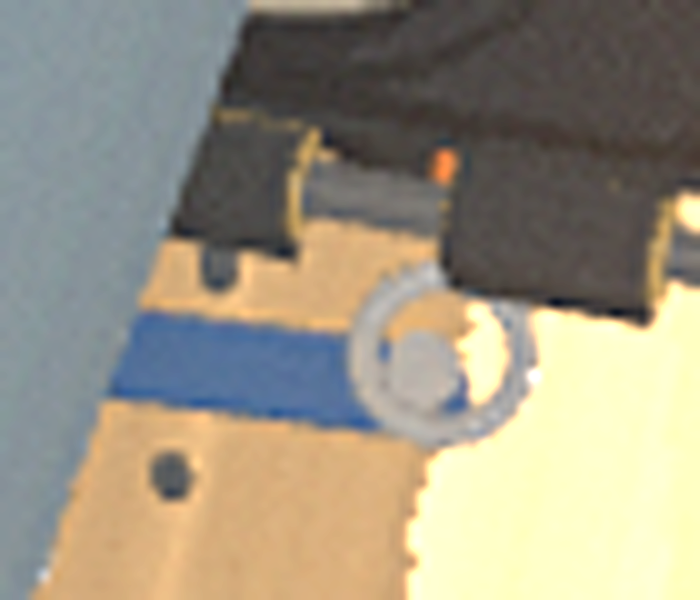

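Emit:
{"api": "play_rows", "payload": {
  "increments": [
    [[-0.3,0,0],[0,0,0],0.0],
    [[-0.3,0,0],[0,0,0],0.0],
    [[-0.3,0,0],[0,0,0],0.0],
    [[0,0,0],[0,0,0],0.0],
    [[0,0,0],[0,0,0],0.0]
  ]
}}

```text
time_s: 18.25
tool_pos: [0.6067, 0.0141, 0.0614]
tool_rot: [-3.035, 0.502, -2.928]
wrist_force: [-7.1, 1.7, -0.3]
width: 0.138
```

```bash
python3 st.py; python3 - <<'E'
from h import *
im=capture("scene")[:,:,::-1]
cv2.imwrite("pics/s18z.png",cv2.convertScaleAbs(cv2.resize(im[230:290,340:410],None,fx=10,fy=10,interpolation=cv2.INTER_CUBIC),alpha=1.5))
E
```

```text
18.25 board [-23.7  -4.8 -14.3] Fboard [-5.9  2.9  3.3] w 0.138 rot [-0.01  0.65  0.02]
```

View pics/s18z.png

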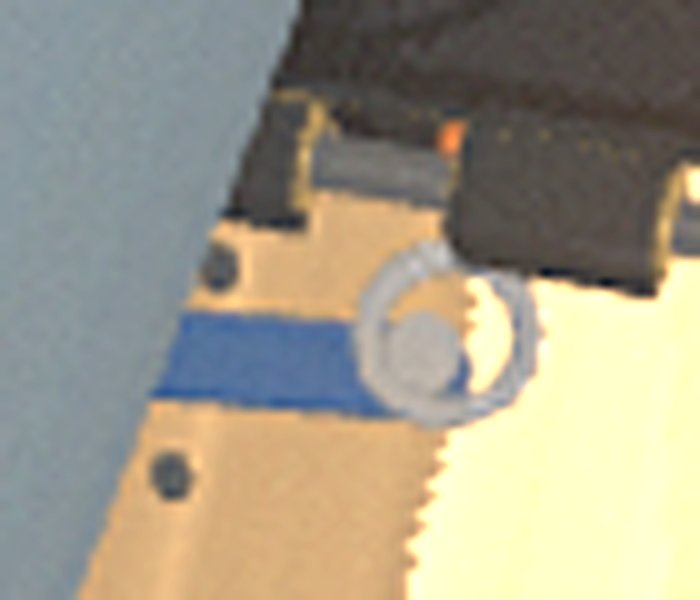

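The force has reversed to −5.9 N along the slope, which suggests the post is now carrying the load at the stop. I'll release and back off.

Emit:
{"api": "play_rows", "payload": {
  "increments": [
    [[0.1,0,0],[0,0,0],0.05],
    [[0,0,0],[0,0,0],0.2],
    [[0,0,0],[0,0,0],0.3],
    [[0,0,0],[0,0,0],0.3],
    [[0,0,-1],[0,0,0],0.3],
    [[0,0,-3],[0,0,0],0.3],
    [[-2,0,-4],[0,0,0],0.3],
    [[-3,0,-4],[0,0,0],0.3]
  ]
}}

```text
time_s: 19.3
tool_pos: [0.5927, 0.0237, 0.1923]
tool_rot: [-3.035, 0.508, -2.927]
wrist_force: [0.3, -1.1, 0.2]
width: 0.302
```

Emit:
{"api": "play_rows", "payload": {
  "increments": [
    [[-4,0,-4],[0,0,0],0.3],
    [[-4,0,-3],[0,0,0],0.3],
    [[0,0,0],[0,0,0],0.3],
    [[0,0,0],[0,0,0],0.3]
  ]
}}

```text
time_s: 19.8
tool_pos: [0.6265, 0.0383, 0.2907]
tool_rot: [-3.034, 0.509, -2.927]
wrist_force: [0.3, -0.3, -0.3]
width: 0.299
```

```bash
python3 look.py 19
```

```text
19.8 board xyz [110.2  -5.6 174.4] F [ 0.3 -0.3 -0.3] w 0.299 rot err [-0.03 -0.27 -0.03]
19.85 board xyz [109.4  -5.6 173.9] F [ 0.1 -0.6  0.4] w 0.302 rot err [-0.02 -0.34 -0.02]
19.9 board xyz [109.2  -5.4 173.8] F [-0.2 -0.3 -0.4] w 0.303 rot err [ 0.   -0.36 -0.01]
```

View pics/s19f.png

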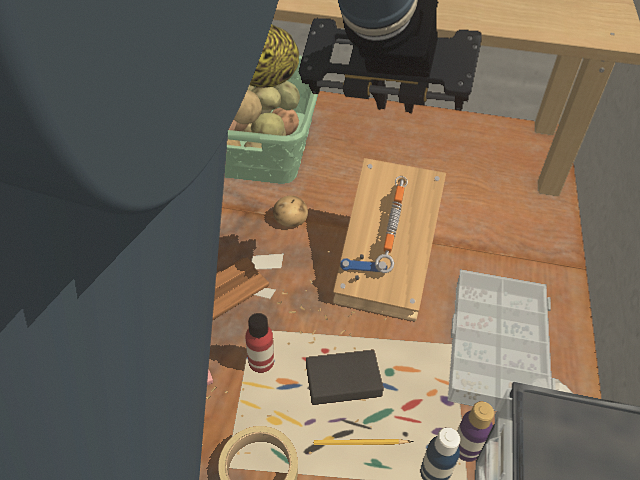

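View pics/s19.png

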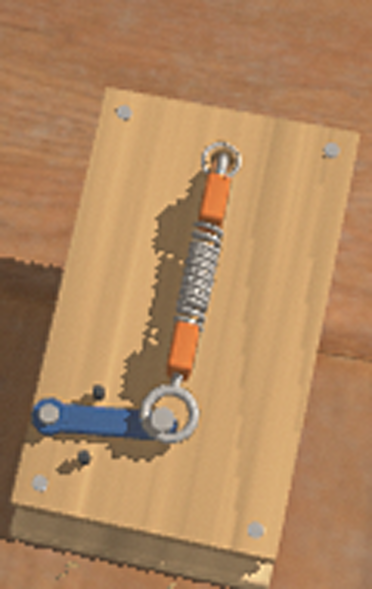

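View pics/t19f.png

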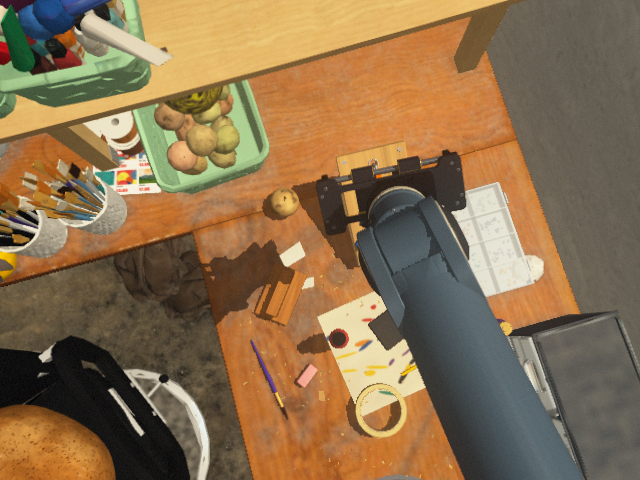

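The spring is stretched from the hole to the post, and the bystanders are undisturbed. Now I'll check the lever angle.

```bash
python3 - <<'E'
from h import *
im=cv2.imread("pics/s19f.png")
cv2.imwrite("pics/s19z.png",cv2.resize(im[215:290,335:400],None,fx=8,fy=8,interpolation=cv2.INTER_CUBIC))
im=cv2.imread("pics/s19f.png")
cv2.imwrite("pics/s19y.png",cv2.resize(im[165:225,375:425],None,fx=10,fy=10,interpolation=cv2.INTER_CUBIC))
E
```

```text
(no output)
```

View pics/s19z.png

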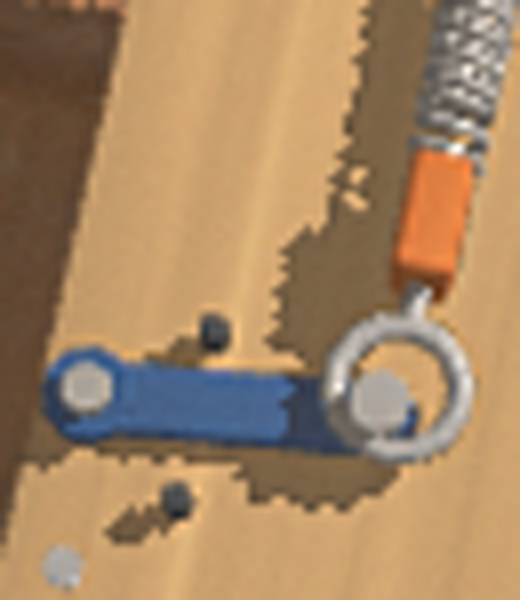

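View pics/s19y.png

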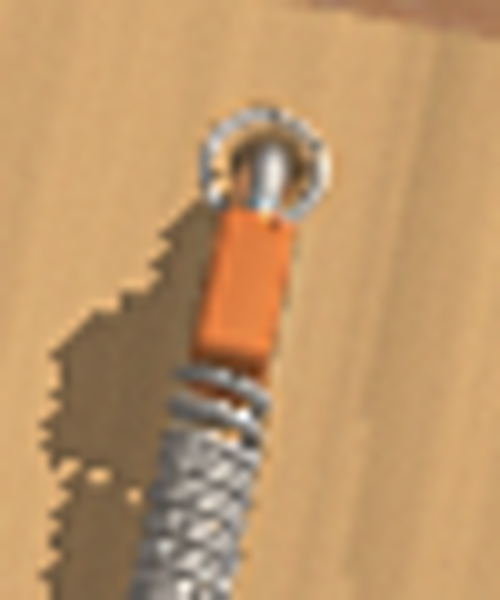

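```bash
python3 - <<'E'
from h import *
Z=lambda x,y:((x+.5)/8-.5+335,(y+.5)/8-.5+215)
c=np.array([-1.5,1.2,0])
p=onb("scene",Z(380,398),23)+c; e=onb("scene",Z(400,387),13)+c; pv=onb("scene",Z(87,386),17)+c
old=onb("scene",Z(375,441),23)+c
print("post",p,"old",old,"eye",e,"pivot",pv,"dist hole",np.hypot(82-p[0],p[1]),"old",np.hypot(82-old[0],old[1]))
print("angle",np.arctan2(p[0]+65.5,55-p[1]),np.arctan2(old[0]+65.5,55-old[1]))
for x in(-49,-52):print("pin pts z12,z8,z0",[((proj('scene',b2w(np.array([x,34,z])-c))[0]-[335,215]+.5)*8).round() for z in (12,8,0)])
print("lever edge at contact",((proj('scene',b2w(np.array([-52,34,8])-c))[0]-[335,215]+.5)*8).round())
E
```

```text
post [-59.6  -1.3  23. ] old [-67.7  -2.1  23. ] eye [-54.7  -3.   13. ] pivot [-66.5  54.3  17. ] dist hole 141.60596738838373 old 149.71472873434996
angle 0.10441461791250241 -0.038509848562921424
pin pts z12,z8,z0 [array([216., 324.]), array([219., 330.]), array([225., 340.])]
pin pts z12,z8,z0 [array([212., 339.]), array([216., 345.]), array([222., 355.])]
lever edge at contact [216. 345.]
```

```bash
python3 -c "
from h import *
im=capture('scene')[:,:,::-1]; d=cv2.absdiff(im,cv2.imread('pics/s19f.png'))[150:330,330:450]; print('change since',d.max(),d.mean())
print(hand_in()); print(sense()['time_s'])"
```

```text
change since 9 1.285925925925926
the job is handed in; nothing more can be done
None
the job is handed in; nothing more can be done
```

The return spring is refitted and handed in at about 20 s of the 46 s allowed. Its hook is down through the hole and its eye is round the post under the head. The gripper is clear of everything.

- **Lever at its stop:** The post measures 141.6 mm from the hole, where the upper stop should give 141 mm. It was about 150 mm at the start. Just before release the gripper felt a firm stop. In the picture a gap of about 4–5 mm remains between the lever's edge and the upper pin. I attributed this to the lever's own travel limit but did not confirm it.
- **Fit:** The hook went in until the block lay flat on the board, with 27 N normal contact at the expected depth. The eye sits 4.9 mm from the post's axis, which means it is pulling tight on it. A last picture showed no movement in the board area.
- **Bystanders:** The gourd, bottle and sanding block look to be where they started, judged by eye only.
- **What went wrong:** The first grasp closed on air because the reported tool point lay about 30 mm beyond the real one along the tool axis. I worked out the offset from the camera images and the contact with the rail, and allowed for it from then on.

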